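# Weigh out and cap the dried-mushroom jars

### The arm

A 7-joint arm with a two-finger parallel gripper is mounted at the origin on the work surface. World frame = base frame: x ahead of the robot, y to its left, z up, the work surface at z = 0. Lengths are in m, angles in rad, forces in N, time in s.
With the tool pointing down it reaches from about 0.425 to 0.925 m from the base axis. Payload 6.8 kg.
Tool frame: the origin (TCP) lies between the finger pads; the fingertips stand r.tcp_to_tips ahead of it and the grasp point (between the pads) lies 3 mm ahead of it (r.tcp_to_tips is the distance from the TCP to the fingertips, in m); z points along the fingers, y is the line along which they close (so a half turn about z gives the same grasp; the last joint's range is limited). The gripper opens to 85 mm and grips with 20 to 120 N. Pads are 22 mm wide; open, the fingers measure 114 mm over their backs; the gripper's body (76 mm by 85 mm) begins 54 mm behind the grasp point. The pads swing forward as they close: fully open they stand 13 mm farther back than shut.
Start: joints at [1.172, 0.477, 0.022, 1.555, -0.011, 1.109, -0.083], TCP at [0.194, -0.647, 0.253] pointing down, gripper open.
Joint ranges: [-2.96, 2.96], [-0.34, 2.1], [-1.41, 1.46], [0.24, 2.44], [-1.37, 4.51], [0.17, 1.92], [-2.96, 2.96]. Speed limits (rad/s): [2.39, 2.39, 3.14, 3.14, 3.14, 3.14, 3.14].

### API

Orientations are given as a rotation vector (axis times angle).
In Python, from bench import r gives the robot as it stands. The module is installed in compiled form; this text tells all that it offers.
- The arm moves only by the tool step_arm, never from a script. Its argument "moves" is a list of rows, each an object of numbers: "rx", "ry", "rz": the turn, a rotation vector about the tool's x, y, z in degrees; "dx", "dy", "dz": the shift along the tool's x, y, z in mm; "gripper": the opening, from -1 (shut) to 1 (fully open). In form: [{"rx": .., "ry": .., "rz": .., "dx": .., "dy": .., "dz": .., "gripper": ..}, ...]. A call has 1 to 20 rows; each row shifts and turns the commanded pose from where the row before left it, along the tool's axes as they then stand; what a row does not reach is not made up. A row lasts 1/8 s, in which the tool goes at most 62.5 mm and 10.7 degrees, less where a joint would pass 70% of its speed; a pose out of reach is approached as far as the arm can. A call is refused whole if a number of a shift passes 62.5 or a number of a turn 10.7, either way. A call with a gripper value outside its range is refused whole. The fingers move at their own pace and stop on an object; "grip_force" is the grip in N (left out, the last holds). Time passes only in rows, so rows that do not move let the fingers close. It gives the time, the measured TCP pose, the force, the opening and the grip force at its end, in the units of the state.
- r.get_obs(): the state, without advancing time (a new reading comes with each control period).
- r.grab_frame(name): name is "side" or "top"; returns the picture (400x640x3 uint8, blue, green, red); there is no depth.
- r.camera_info(name): a dict with "mtx" (3x3 intrinsics, pixels), "rvec" (rotation vector, rad) and "tvec" (3), from world to camera coordinates, as OpenCV has them. Camera axes: x right, y down, z forward; pixel columns grow to the right and rows downward; lengths in m; the calibration is good to about 2 mm. A picture is of the moment at which its call begins. camera_info takes no time and is no camera call.
- r.hand_in(): hands the job in; it is judged then, once.
The state is a dict: "clock": time; "joints": joint angles; "qvel": joint speeds; "tau": joint torques, N m; "tcp_pos": TCP position; "orientation": TCP orientation; "contact_force": force on the tool from outside, world axes, zero at the start; "moment": the same for the moment, N m; "grip_width": finger opening in m; "gripper_force": force on a finger pad.
Only numpy, scipy, OpenCV 4.12 (cv2) and the standard library are available. Lean on these libraries where they do the work, as an engineer would, in place of code of your own. Each camera call takes 0.05 s, during which the arm holds its last target. There are 200 camera calls.

### The job

These sealed jars of dried mushrooms still lack their lids, and some were filled short: lift each jar to feel its weight. Stand every short-filled jar, without a lid, upright in the green returns crate; stand every full jar in a pocket of the black display tray and screw a purple lid on it, level, caught in its thread and turned tight to its stop. Do not tip a jar over, and leave the mushrooms, punnets and label things where they are.

Things in the scene. Friction and masses are not known exactly. Their poses are not given: they have to be found in the camera images.
- jar_a_mid (a point): Opaque cream jar, square body 64 x 64 x 80 mm (label with purple stripe on two sides), round neck sealed with silver foil, 102 mm high in all, no lid, upright. This point: on its axis half-way up (51 mm above its underside); z up, x and y square to its flat sides. None if absent. Full jars weigh about 450 g (400 to 500), short-filled ones about 220 g (195 to 245); from outside they look alike.
- jar_b_mid (a point): Jar like jar_a. Every jar's neck (42 mm across, 51 mm over its threads) bears four short threads; each ends in an upright stop rib, followed by a gap. The distance up from jar centre to lid centre is 57 mm with the lid's lugs resting on the flat tops of the threads, 48.4 mm once the lugs have dropped through the gaps, and 46 mm when tight.
- jar_c_mid (a point): Jar like jar_a. A lid resting on top of the threads is stopped by the ribs if turned clockwise (from above); turned back anticlockwise, by 90 degrees at most, its lugs come to the gaps, it drops 8.6 mm and then meets a rib. From there it turns clockwise about 60 degrees to the stop.
- jar_d_mid (a point): Jar like jar_a. When a lid is tight its x and y axes are parallel to the jar's (in any of four ways); its lugs lie over the gaps when it is 63 degrees (give or take 5) anticlockwise of that. Lid and neck have about 1.5 mm of play all round; the neck's top edge is chamfered 2 mm.
- lid_1_mid (a point): Purple screw lid, 62 mm across, 22 mm high, about 65 g, lying on the counter open side down. This point: on its axis half-way up (11 mm above its lower edge); z up. Inside are four lugs, at its +x, -x, +y and -y (shown by four cream marks on its top) and a springy liner. It fits any jar.
- lid_2_mid (a point): Lid like lid_1. Tightening draws it down 2.4 mm over the first 40 degrees against the liner (about 5 N; 0.1 to 0.3 N m); the last 20 degrees before the stop are level, and there it stays when let go. On a jar its lower edge lies 6 mm (tight) to 16.5 mm (on the threads) above the jar's shoulder.
- display_tray: Black moulded display tray fixed on the counter, 116 x 246 mm and 34 mm high, with two square pockets side by side, 72 mm wide and 28 mm deep, centres 65 mm either side of the tray's centre along its y axis, sides parallel to its x and y. Origin: centre of its underside, on the counter. A jar in a pocket stands 6 mm above the counter, has 4 mm of play each side and cannot turn more than about 8 degrees.
- pocket_1 (a point): Centre of the floor of the display tray's pocket at its +y end (6 mm above the counter); axes as the tray's.
- pocket_2 (a point): Centre of the floor of the display tray's pocket at its -y end (6 mm above the counter); axes as the tray's.
- returns_crate: Green returns crate, fixed on the counter; origin: centre of its underside.
- returns_floor (a point): Centre of the inner floor (6 mm above the counter) of the green returns crate: open lattice crate, 190 mm along its x, 260 mm along its y, 50 mm high, walls 6 mm.
- punnet_blue: Blue punnet of white mushrooms, 120 x 170 x 60 mm, at the back; origin: centre of its underside. Leave it.
- punnet_clear: Clear punnet of brown mushrooms, 120 x 170 x 60 mm, at the back; origin: centre of its underside. Leave it.
- portobello: Loose brown mushroom, 76 mm across, 58 high; origin: centre of its underside. Leave it.
- white_mushroom: Loose white mushroom, 66 mm across, 52 high; origin: centre of its underside. Leave it.
- label_roll: Roll of labels, 64 mm across, 40 high; origin: centre of its underside. Leave it.
- marker: Black marker pen, 137 mm long, 18 high, lying along its x; origin: middle of its underside. Leave it.
- label_gun: Orange price-label gun, 180 mm long, about 92 high, lying along its x; origin: underside. Leave it.
Not all that is in view belongs to the job. What is shaped like the part that bears jar_b_mid but blue is not meant.

How it is judged:
At the end, for the whole second after the job is handed in: Each full jar stands on the floor of a display-tray pocket (within 10 mm of its centre) with a level, tight lid (centre at most 47.2 mm above jar centre, 4 mm off axis, 0.05 rad tilt); each short-filled jar stands upright on the returns crate's floor; all at rest (((((horizontal distance between jar_a_mid and pocket_1 below 0.01 m and z of jar_a_mid in the frame of pocket_1 between 0.046 and 0.056 m) or (horizontal distance between jar_a_mid and pocket_2 below 0.01 m and z of jar_a_mid in the frame of pocket_2 between 0.046 and 0.056 m)) and ((horizontal distance between lid_1_mid and jar_a_mid below 0.004 m and z of lid_1_mid in the frame of jar_a_mid between 0.043 and 0.0472 m and angle between the z axis of lid_1_mid and the z axis of jar_a_mid, either way round below 0.05 rad) or (horizontal distance between lid_2_mid and jar_a_mid below 0.004 m and z of lid_2_mid in the frame of jar_a_mid between 0.043 and 0.0472 m and angle between the z axis of lid_2_mid and the z axis of jar_a_mid, either way round below 0.05 rad)) and contact force between jar_a and display_tray_c0 above 3.9 N) or (x of jar_a_mid in the frame of returns_floor between -0.075 and 0.075 m and y of jar_a_mid in the frame of returns_floor between -0.11 and 0.11 m and z of jar_a_mid in the frame of returns_floor between 0.046 and 0.056 m and contact force between jar_a and returns_crate_c0 below 3.2 N and distance between jar_a_mid and lid_1_mid above 0.065 m and distance between jar_a_mid and lid_2_mid above 0.065 m)) and angle between each of jar_a_mid, jar_b_mid, jar_c_mid, jar_d_mid's own z axis and vertical below 0.08 rad and linear speed of each of jar_a, jar_b, jar_c, jar_d below 0.02 m/s and ((((horizontal distance between jar_b_mid and pocket_1 below 0.01 m and z of jar_b_mid in the frame of pocket_1 between 0.046 and 0.056 m) or (horizontal distance between jar_b_mid and pocket_2 below 0.01 m and z of jar_b_mid in the frame of pocket_2 between 0.046 and 0.056 m)) and ((horizontal distance between lid_1_mid and jar_b_mid below 0.004 m and z of lid_1_mid in the frame of jar_b_mid between 0.043 and 0.0472 m and angle between the z axis of lid_1_mid and the z axis of jar_b_mid, either way round below 0.05 rad) or (horizontal distance between lid_2_mid and jar_b_mid below 0.004 m and z of lid_2_mid in the frame of jar_b_mid between 0.043 and 0.0472 m and angle between the z axis of lid_2_mid and the z axis of jar_b_mid, either way round below 0.05 rad)) and contact force between jar_b and display_tray_c0 above 3.9 N) or (x of jar_b_mid in the frame of returns_floor between -0.075 and 0.075 m and y of jar_b_mid in the frame of returns_floor between -0.11 and 0.11 m and z of jar_b_mid in the frame of returns_floor between 0.046 and 0.056 m and contact force between jar_b and returns_crate_c0 below 3.2 N and distance between jar_b_mid and lid_1_mid above 0.065 m and distance between jar_b_mid and lid_2_mid above 0.065 m)) and ((((horizontal distance between jar_c_mid and pocket_1 below 0.01 m and z of jar_c_mid in the frame of pocket_1 between 0.046 and 0.056 m) or (horizontal distance between jar_c_mid and pocket_2 below 0.01 m and z of jar_c_mid in the frame of pocket_2 between 0.046 and 0.056 m)) and ((horizontal distance between lid_1_mid and jar_c_mid below 0.004 m and z of lid_1_mid in the frame of jar_c_mid between 0.043 and 0.0472 m and angle between the z axis of lid_1_mid and the z axis of jar_c_mid, either way round below 0.05 rad) or (horizontal distance between lid_2_mid and jar_c_mid below 0.004 m and z of lid_2_mid in the frame of jar_c_mid between 0.043 and 0.0472 m and angle between the z axis of lid_2_mid and the z axis of jar_c_mid, either way round below 0.05 rad)) and contact force between jar_c and display_tray_c0 above 3.9 N) or (x of jar_c_mid in the frame of returns_floor between -0.075 and 0.075 m and y of jar_c_mid in the frame of returns_floor between -0.11 and 0.11 m and z of jar_c_mid in the frame of returns_floor between 0.046 and 0.056 m and contact force between jar_c and returns_crate_c0 below 3.2 N and distance between jar_c_mid and lid_1_mid above 0.065 m and distance between jar_c_mid and lid_2_mid above 0.065 m)) and ((((horizontal distance between jar_d_mid and pocket_1 below 0.01 m and z of jar_d_mid in the frame of pocket_1 between 0.046 and 0.056 m) or (horizontal distance between jar_d_mid and pocket_2 below 0.01 m and z of jar_d_mid in the frame of pocket_2 between 0.046 and 0.056 m)) and ((horizontal distance between lid_1_mid and jar_d_mid below 0.004 m and z of lid_1_mid in the frame of jar_d_mid between 0.043 and 0.0472 m and angle between the z axis of lid_1_mid and the z axis of jar_d_mid, either way round below 0.05 rad) or (horizontal distance between lid_2_mid and jar_d_mid below 0.004 m and z of lid_2_mid in the frame of jar_d_mid between 0.043 and 0.0472 m and angle between the z axis of lid_2_mid and the z axis of jar_d_mid, either way round below 0.05 rad)) and contact force between jar_d and display_tray_c0 above 3.9 N) or (x of jar_d_mid in the frame of returns_floor between -0.075 and 0.075 m and y of jar_d_mid in the frame of returns_floor between -0.11 and 0.11 m and z of jar_d_mid in the frame of returns_floor between 0.046 and 0.056 m and contact force between jar_d and returns_crate_c0 below 3.2 N and distance between jar_d_mid and lid_1_mid above 0.065 m and distance between jar_d_mid and lid_2_mid above 0.065 m))); the robot touches nothing.
It fails at once if a jar is tipped over (tilted more than 40 degrees) (angle between any of jar_a_mid, jar_c_mid, jar_b_mid, jar_d_mid's own z axis and vertical above 0.7 rad).
It fails at once if a mushroom, punnet, label roll, marker or label gun is moved more than 50 mm (distance of any of punnet_blue, punnet_clear, portobello, white_mushroom, label_roll, marker, label_gun from where it was at the start of the episode above 0.05 m).
Of jar_a, jar_b, jar_c, jar_d only 3 to 4 are there at a start; the rules pass over those that are not, and their reading is None.
At some moment in a run one of lid_1, lid_2 may be knocked a few centimetres aside while the robot is not near it.
It also fails if it takes over 210 s, if anything falls off the work surface, if the arm or the gripper's body presses on something with over 40 N, if the wrist force passes 120 N, or if a joint passes its speed limit or range.

## Working session

There is one attempt and no reset: what is moved stays moved. The work goes in short steps, Python scripts to look and compute and a tool call to move; the robot and the scene stay as the last step left them, time stands still between calls to the robot, and variables do not carry over. Pictures are saved under pics/ and viewed, at most 14 in all, crops included, and the job is handed in when it is done.

Besides the shell and the picture viewer there is one more tool, called after ">>>" in YAML: its name, and indented under it one key for each argument. step_arm: Moves the arm, as the interface text tells. Its arguments: {"type":"object","properties":{"moves":{"type":"array","items":{"type":"object","properties":{"rx":{"type":"number"},"ry":{"type":"number"},"rz":{"type":"number"},"dx":{"type":"number"},"dy":{"type":"number"},"dz":{"type":"number"},"gripper":{"type":"number"}}}},"grip_force":{"type":"number"}},"required":["moves"]}

```bash
mkdir -p pics; ls; python3 - <<'E'
from bench import r
import cv2,numpy as np
for n in("top","side"):
    im=r.grab_frame(n); cv2.imwrite(f"pics/{n}0.png",im)
    c=r.camera_info(n); R,_=cv2.Rodrigues(np.array(c["rvec"])); print(n,np.round(c["mtx"],1).tolist(),np.round(-R.T@np.array(c["tvec"]).ravel(),3)); print(R.round(2))
print(r.get_obs(),r.tcp_to_tips)
E
```

```text
pics
top [[369.5, 0.0, 324.2], [0.0, 369.5, 194.4], [0.0, 0.0, 1.0]] [0.496 0.018 1.095]
[[ 0.01 -1.    0.02]
 [-1.   -0.01 -0.05]
 [ 0.05 -0.02 -1.  ]]
side [[417.5, 0.0, 321.8], [0.0, 417.5, 197.6], [0.0, 0.0, 1.0]] [-0.044  0.726  0.623]
[[-0.79 -0.62  0.  ]
 [-0.31  0.4  -0.86]
 [ 0.53 -0.68 -0.51]]
{'clock': 0.1, 'joints': array([ 1.17188675,  0.47771869,  0.02232445,  1.55635932, -0.01146342,
        1.10931223, -0.08309559]), 'qvel': array([ 0.00109189, -0.00100615, -0.00040897, -0.00234037,  0.00061268,
        0.00079109, -0.00110987]), 'tau': array([ 4.48134087e-03, -5.97756636e+01,  1.61390372e+00, -2.81955886e+01,
        1.29122066e-02,  4.96985522e-03, -3.44791511e-05]), 'tcp_pos': array([ 0.19338856, -0.64617573,  0.25241889]), 'orientation': array([-3.10682017e+00, -4.55047587e-01,  6.05149898e-04]), 'contact_force': array([0.07233219, 0.29843936, 0.65271311]), 'moment': array([0.01087081, 0.01340154, 0.00621297]), 'gripper_force': 0.0, 'grip_width': 0.0852615342150744} 0.022
```

View pics/top0.png

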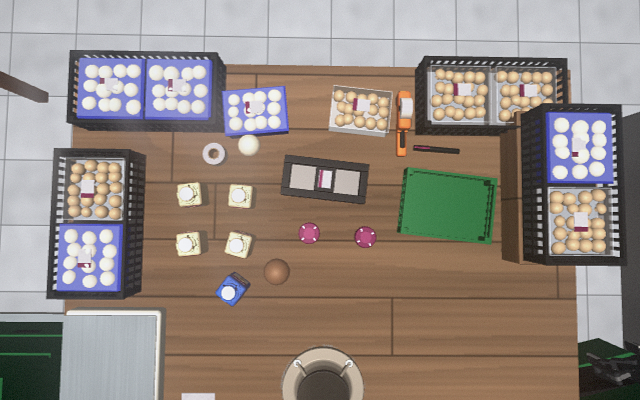

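View pics/side0.png

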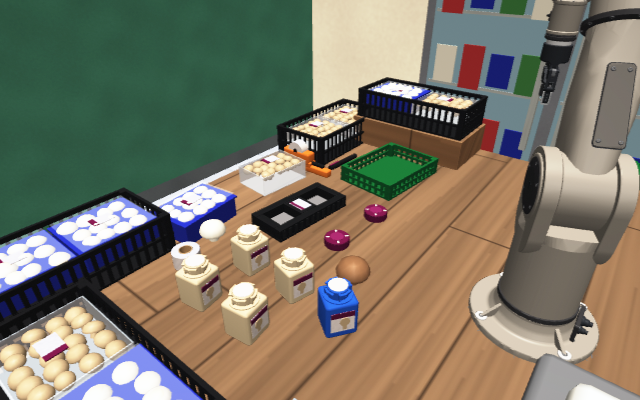

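The top view shows four cream jars at about (189,194), (240,196), (189,244) and (238,245). The lids are at (309,233) and (366,237), the tray at (325,179) and the crate at (448,205). The blue decoy jar sits at (233,289), next to the portobello at (277,271). The side view shows the same scene, with all jars upright.

```bash
cat > h.py <<'E'
from bench import r
import cv2,numpy as np
def ray(n,uv,z):
    c=r.camera_info(n);K=np.array(c["mtx"]);R,_=cv2.Rodrigues(np.array(c["rvec"]));t=np.array(c["tvec"]).ravel()
    p=cv2.undistortPoints(np.array(uv,float).reshape(-1,1,2),K,None).reshape(-1,2)
    d=np.c_[p,np.ones(len(p))]@R;C=-R.T@t
    return (C+d*((z-C[2])/d[:,2])[:,None])
def proj(n,P):
    c=r.camera_info(n);return cv2.projectPoints(np.array(P,float).reshape(-1,1,3),np.array(c["rvec"]),np.array(c["tvec"]),np.array(c["mtx"]),None)[0].reshape(-1,2)
def blobs(m,a):
    cs,_=cv2.findContours(m.astype(np.uint8),cv2.RETR_EXTERNAL,cv2.CHAIN_APPROX_NONE)
    return [c for c in cs if cv2.contourArea(c)>a]
def rect(c,z,n="top"):
    w=ray(n,c.reshape(-1,2),z)[:,:2]
    (x,y),s,a=cv2.minAreaRect((w*1000).astype(np.float32)); return round(x,1),round(y,1),np.round(s,1),round(a,1)
E
python3 - <<'E'
from h import *
im=r.grab_frame("top");cv2.imwrite("pics/t1.png",im)
hsv=cv2.cvtColor(im,cv2.COLOR_BGR2HSV);H,S,V=cv2.split(hsv)
roi=np.zeros(H.shape,bool);roi[135:310,160:500]=1
pur=roi&(H>150)&(H<175)&(S>90)&(V>60)
for c in blobs(pur,60): print("purple",cv2.boundingRect(c),rect(c,.022))
gr=roi&(H>50)&(H<85)&(S>100)
for c in blobs(gr,500): print("green",cv2.boundingRect(c),rect(c,.05))
bl=roi&(V<70)&(S<120)
for c in blobs(bl,500): print("black",cv2.boundingRect(c),rect(c,.034))
cr=roi&(H>18)&(H<35)&(S>25)&(V>140)
for c in blobs(cr,200): print("cream",cv2.boundingRect(c),rect(c,.08))
a=cv2.resize(im[175:265,165:265],None,fx=6,fy=6,interpolation=cv2.INTER_CUBIC)
cv2.imwrite("pics/cj.png",a)
b=cv2.resize(im[150:260,275:385],None,fx=5,fy=5,interpolation=cv2.INTER_CUBIC)
cv2.imwrite("pics/cl.png",b)
E
```

```text
purple (355, 227, 21, 21) (432.3, -119.4, array([57.7, 58.1]), 0.5)
purple (299, 223, 21, 21) (442.4, 42.9, array([57.6, 57.8]), 0.5)
green (398, 168, 99, 76) (526.2, -349.6, array([268.6, 189. ]), 83.5)
cream (225, 232, 26, 26) (412.3, 236.0, array([59.9, 59.2]), 74.4)
cream (176, 232, 24, 24) (413.5, 371.4, array([59.2, 62.4]), 6.2)
cream (228, 185, 24, 23) (545.9, 233.6, array([60.4, 58.4]), 84.3)
cream (176, 183, 25, 23) (549.2, 374.0, array([59.8, 63.4]), 7.3)
cream (239, 135, 18, 19) (688.6, 214.3, array([50.3, 46.8]), 1.1)
```

View pics/cj.png

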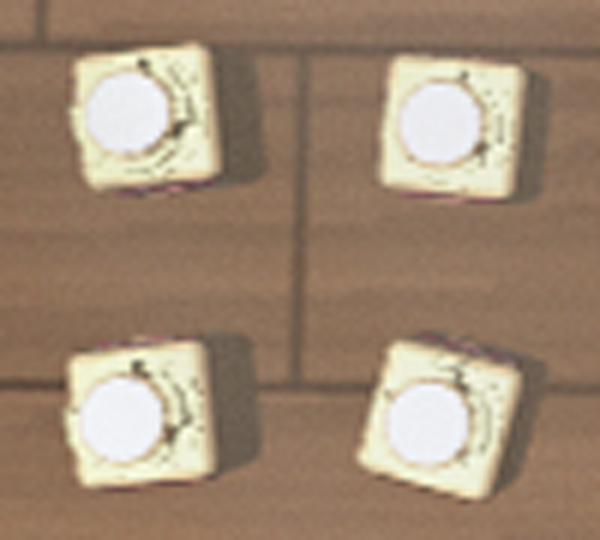

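View pics/cl.png

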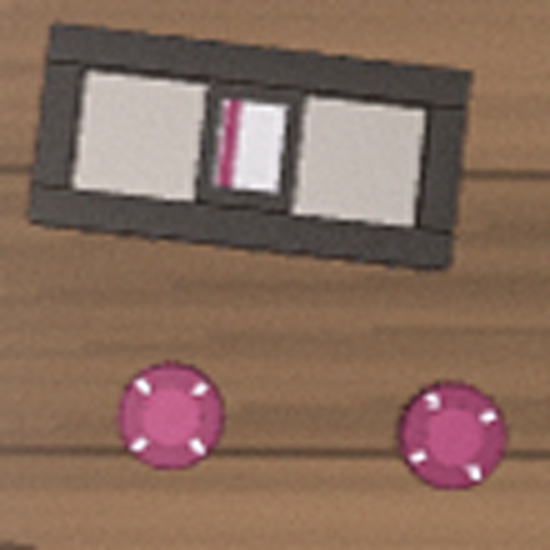

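The jar crop shows the foil discs clearly, with jar yaws of about +7, -6, +6 and -16 degrees. The tray and lid crop shows both grey pockets and four marks on each lid, at about 45 degrees on lid 1 and rotated a little from that on lid 2. Next I'll refine these numerically.

```bash
cat >> h.py <<'E'
def ang(v): return np.degrees(np.arctan2(v[1],v[0]))
def R():
    return cv2.Rodrigues(np.array(r.get_obs()["orientation"]))[0]
def plan(x,y,z,yc=None):
    "moves in tool axes to TCP target (mm), yc: closing axis world yaw (deg), mod 180"
    o=r.get_obs();M=R();d=M.T@(np.array([x,y,z])-o["tcp_pos"]*1000)
    cy=ang(M[:,1]); s=f"d tool {np.round(d,1)} tcp {np.round(o['tcp_pos']*1000,1)} cy {cy:.1f} down {np.round(M[:,2],3)}"
    if yc is not None: s+=f" rz {-((yc-cy+90)%180-90):.1f}"
    print(s,"j",np.round(o["joints"],2),"F",np.round(o["contact_force"],2),"M",np.round(o["moment"],2),"w",round(o["grip_width"],4),round(o["clock"],1))
def lids(im=None):
    im=r.grab_frame("top") if im is None else im
    H,S,V=cv2.split(cv2.cvtColor(im,cv2.COLOR_BGR2HSV))
    pur=(H>150)&(H<178)&(S>80)&(V>60);pur[:200]=0;pur[300:]=0
    out=[]
    for c in blobs(pur,150):
        hull=cv2.convexHull(c);(u,v),rad=cv2.minEnclosingCircle(hull)
        p=ray("top",[[u,v]],.016)[0]; m=np.zeros(H.shape,np.uint8);cv2.circle(m,(int(round(u)),int(round(v))),int(rad),255,-1)
        mk=(m>0)&(S<130); yy,xx=np.nonzero(mk)
        w=ray("top",np.c_[xx,yy],.022)[:,:2]-ray("top",[[u,v]],.022)[0,:2]
        wt=(150.-S[yy,xx]);ro=np.hypot(*w.T);k=(ro<.029)&(ro>.012)
        a=np.arctan2(w[k,1],w[k,0]);A=np.degrees(np.angle((wt[k]*np.exp(4j*a)).sum()))/4
        out.append((np.round(p*1000,1),"marks yaw mod90",round(A%90,1),k.sum()));print(out[-1])
    return out
E
python3 - <<'E'
from h import *
im=cv2.imread("pics/t1.png");hsv=cv2.cvtColor(im,cv2.COLOR_BGR2HSV);H,S,V=cv2.split(hsv)
roi=np.zeros(H.shape,bool);roi[170:265,165:265]=1
w=roi&(S<25)&(V>200)
for c in blobs(w,80):
    (u,v),q=cv2.minEnclosingCircle(c);m=cv2.moments(c);print("foil",round(u),round(v),(ray("top",[[u,v],[m["m10"]/m["m00"],m["m01"]/m["m00"]]],.102)*1000).round(1)[:,:2],rect(c,.102)[2])
roi[:]=0;roi[150:210,275:385]=1
d=roi&(V<88)
for c in blobs(d,500): print("tray",cv2.boundingRect(c),rect(c,.034))
g=roi&(V>130)&(S<45)
for c in blobs(g,150): print("pocket/label",cv2.boundingRect(c),rect(c,.006))
print("gray samples",hsv[175,302],hsv[155,290],hsv[180,285])
lids(im); plan(550,-100,253)
E
```

```text
foil 234 246 [[411.  239.8]
 [412.1 235.7]] [37.2 35.2]
foil 184 244 [[413.4 371.1]
 [413.2 370.9]] [34.5 34.3]
foil 238 195 [[545.4 233.2]
 [546.1 233. ]] [32.2 34.8]
foil 186 194 [[548.7 372.1]
 [549.  372.4]] [34.3 33.6]
tray (281, 155, 88, 49) (598.1, -0.4, array([246.5, 118.4]), 84.0)
pocket/label (333, 169, 27, 26) (593.3, -64.9, array([71.7, 69.8]), 83.9)
pocket/label (289, 164, 28, 26) (606.9, 64.5, array([72.8, 69.9]), 83.5)
gray samples [ 13  18 199] [26 30 67] [ 7 27 86]
(array([ 432.8, -120.1,   16. ]), 'marks yaw mod90', np.float64(30.3), np.int64(46))
(array([442.9,  45. ,  16. ]), 'marks yaw mod90', np.float64(42.4), np.int64(154))
d tool [ 4.982e+02 -4.211e+02  1.000e-01] tcp [ 193.4 -646.3  252.5] cy -73.3 down [-0.001  0.001 -1.   ] j [ 1.17  0.48  0.02  1.56 -0.01  1.11 -0.08] F [-0.14 -0.33 -0.26] M [ 0.    0.01 -0.03] w 0.0852 0.1
```

>>> step_arm:
  moves:
    - {"dx": 45.3,"dy": -38.3,"gripper": 1}
    - {"dx": 45.3,"dy": -38.3}
    - {"dx": 45.3,"dy": -38.3}
    - {"dx": 45.3,"dy": -38.3}
    - {"dx": 45.3,"dy": -38.3}
    - {"dx": 45.3,"dy": -38.3}
    - {"dx": 45.3,"dy": -38.3}
    - {"dx": 45.3,"dy": -38.3}
    - {"dx": 45.3,"dy": -38.3}
    - {"dx": 45.3,"dy": -38.3}
    - {"dx": 45.3,"dy": -38.3}
    - {"rz": -9.66}
    - {"rz": -9.66}
    - {"rz": -9.66}
    - {"rz": -9.66}
    - {"rz": -9.66}
    - {"rz": -9.66}
    - {"rz": -9.66}
  grip_force: 40

```text
invalid input at $.moves[0]: expected keys rx, ry, rz, dx, dy, dz, gripper
```

```bash
python3 -c "
from h import *
plan(545.8,233.1,65,-5.7)"
```

```text
d tool [ 589.8 -741.1  188.5] tcp [ 193.4 -646.3  252.5] cy -73.3 down [-0.001  0.001 -1.   ] rz -67.6 j [ 1.17  0.48  0.02  1.56 -0.01  1.11 -0.08] F [-0.14 -0.33 -0.26] M [ 0.    0.01 -0.03] w 0.0852 0.1
```

>>> step_arm:
  moves:
    - {"rx": 0,"ry": 0,"rz": 0,"dx": 45.3,"dy": -38.3,"dz": 0,"gripper": 1}
    - {"rx": 0,"ry": 0,"rz": 0,"dx": 45.3,"dy": -38.3,"dz": 0,"gripper": 1}
    - {"rx": 0,"ry": 0,"rz": 0,"dx": 45.3,"dy": -38.3,"dz": 0,"gripper": 1}
    - {"rx": 0,"ry": 0,"rz": 0,"dx": 45.3,"dy": -38.3,"dz": 0,"gripper": 1}
    - {"rx": 0,"ry": 0,"rz": 0,"dx": 45.3,"dy": -38.3,"dz": 0,"gripper": 1}
    - {"rx": 0,"ry": 0,"rz": 0,"dx": 45.3,"dy": -38.3,"dz": 0,"gripper": 1}
    - {"rx": 0,"ry": 0,"rz": 0,"dx": 45.3,"dy": -38.3,"dz": 0,"gripper": 1}
    - {"rx": 0,"ry": 0,"rz": 0,"dx": 45.3,"dy": -38.3,"dz": 0,"gripper": 1}
    - {"rx": 0,"ry": 0,"rz": 0,"dx": 45.3,"dy": -38.3,"dz": 0,"gripper": 1}
    - {"rx": 0,"ry": 0,"rz": 0,"dx": 45.3,"dy": -38.3,"dz": 0,"gripper": 1}
    - {"rx": 0,"ry": 0,"rz": 0,"dx": 45.3,"dy": -38.3,"dz": 0,"gripper": 1}
    - {"rx": 0,"ry": 0,"rz": -9.7,"dx": 0,"dy": 0,"dz": 0,"gripper": 1}
    - {"rx": 0,"ry": 0,"rz": -9.7,"dx": 0,"dy": 0,"dz": 0,"gripper": 1}
    - {"rx": 0,"ry": 0,"rz": -9.7,"dx": 0,"dy": 0,"dz": 0,"gripper": 1}
    - {"rx": 0,"ry": 0,"rz": -9.7,"dx": 0,"dy": 0,"dz": 0,"gripper": 1}
    - {"rx": 0,"ry": 0,"rz": -9.7,"dx": 0,"dy": 0,"dz": 0,"gripper": 1}
    - {"rx": 0,"ry": 0,"rz": -9.7,"dx": 0,"dy": 0,"dz": 0,"gripper": 1}
    - {"rx": 0,"ry": 0,"rz": -9.7,"dx": 0,"dy": 0,"dz": 0,"gripper": 1}
  grip_force: 40

```text
clock: 2.4
tcp_pos: [0.5499, -0.1003, 0.253]
orientation: [-2.318, -2.12, 0.001]
contact_force: [-0.2, -1.0, -0.9]
grip_width: 0.0852
gripper_force: 0.0
```

```bash
python3 -c "
from h import *
plan(545.8,233.1,65,-5.7)"
```

```text
d tool [331.7 -33.7 188. ] tcp [ 549.9 -100.3  253. ] cy -5.1 down [-0.001  0.    -1.   ] rz 0.6 j [ 0.47  0.33 -0.5   1.81  0.18  1.05 -0.18] F [-0.17 -1.05 -0.85] M [ 0.04  0.03 -0.01] w 0.0852 2.4
```

>>> step_arm:
  moves:
    - {"rx": 0,"ry": 0,"rz": 0.6,"dx": 55.3,"dy": -5.6,"dz": 0,"gripper": 1}
    - {"rx": 0,"ry": 0,"rz": 0,"dx": 55.3,"dy": -5.6,"dz": 0,"gripper": 1}
    - {"rx": 0,"ry": 0,"rz": 0,"dx": 55.3,"dy": -5.6,"dz": 0,"gripper": 1}
    - {"rx": 0,"ry": 0,"rz": 0,"dx": 55.3,"dy": -5.6,"dz": 0,"gripper": 1}
    - {"rx": 0,"ry": 0,"rz": 0,"dx": 55.3,"dy": -5.6,"dz": 0,"gripper": 1}
    - {"rx": 0,"ry": 0,"rz": 0,"dx": 55.3,"dy": -5.6,"dz": 0,"gripper": 1}
    - {"rx": 0,"ry": 0,"rz": 0,"dx": 0,"dy": 0,"dz": 47,"gripper": 1}
    - {"rx": 0,"ry": 0,"rz": 0,"dx": 0,"dy": 0,"dz": 47,"gripper": 1}
    - {"rx": 0,"ry": 0,"rz": 0,"dx": 0,"dy": 0,"dz": 47,"gripper": 1}
    - {"rx": 0,"ry": 0,"rz": 0,"dx": 0,"dy": 0,"dz": 47,"gripper": 1}
    - {"rx": 0,"ry": 0,"rz": 0,"dx": 0,"dy": 0,"dz": 0,"gripper": 1}
    - {"rx": 0,"ry": 0,"rz": 0,"dx": 0,"dy": 0,"dz": 0,"gripper": 1}

```text
clock: 3.9
tcp_pos: [0.5519, 0.2339, 0.0668]
orientation: [2.335, 2.101, 0.003]
contact_force: [0.8, 0.2, 0.2]
grip_width: 0.0853
gripper_force: 0.0
```

```bash
python3 -c "
from h import *
plan(545.8,233.1,65,-5.7)"
```

```text
d tool [-1.5 -5.9  1.8] tcp [551.9 233.9  66.8] cy -6.0 down [ 0.001  0.001 -1.   ] rz -0.3 j [-0.13  0.64 -0.51  1.85  0.43  0.76 -0.97] F [0.84 0.18 0.22] M [ 0.03 -0.01 -0.03] w 0.0853 3.9
```

>>> step_arm:
  moves:
    - {"rx": 0,"ry": 0,"rz": 0,"dx": 0,"dy": 0,"dz": 0,"gripper": -1}
    - {"rx": 0,"ry": 0,"rz": 0,"dx": 0,"dy": 0,"dz": 0,"gripper": -1}
    - {"rx": 0,"ry": 0,"rz": 0,"dx": 0,"dy": 0,"dz": 0,"gripper": -1}
    - {"rx": 0,"ry": 0,"rz": 0,"dx": 0,"dy": 0,"dz": 0,"gripper": -1}
    - {"rx": 0,"ry": 0,"rz": 0,"dx": 0,"dy": 0,"dz": 0,"gripper": -1}
    - {"rx": 0,"ry": 0,"rz": 0,"dx": 0,"dy": 0,"dz": 0,"gripper": -1}
    - {"rx": 0,"ry": 0,"rz": 0,"dx": 0,"dy": 0,"dz": -20,"gripper": -1}
    - {"rx": 0,"ry": 0,"rz": 0,"dx": 0,"dy": 0,"dz": -30,"gripper": -1}
    - {"rx": 0,"ry": 0,"rz": 0,"dx": 0,"dy": 0,"dz": -50,"gripper": -1}
    - {"rx": 0,"ry": 0,"rz": 0,"dx": 0,"dy": 0,"dz": -50,"gripper": -1}
    - {"rx": 0,"ry": 0,"rz": 0,"dx": 0,"dy": 0,"dz": -20,"gripper": -1}
    - {"rx": 0,"ry": 0,"rz": 0,"dx": 0,"dy": 0,"dz": 0,"gripper": -1}
    - {"rx": 0,"ry": 0,"rz": 0,"dx": 0,"dy": 0,"dz": 0,"gripper": -1}
    - {"rx": 0,"ry": 0,"rz": 0,"dx": 0,"dy": 0,"dz": 0,"gripper": -1}

```text
clock: 5.65
tcp_pos: [0.5501, 0.2326, 0.2331]
orientation: [-2.334, -2.101, 0.006]
contact_force: [-0.3, -0.3, -5.1]
grip_width: 0.0633
gripper_force: 47.0
```

```bash
cat >> h.py <<'E'
def weigh(n=6):
    f=[]
    for i in range(n): f.append(r.get_obs()["contact_force"]); im=r.grab_frame("top" if i%2 else "side")
    print("F mean",np.mean(f,0).round(2),"sd",np.std(f,0).round(2))
E
python3 -c "
from h import *
weigh()
cv2.imwrite('pics/s2.png',r.grab_frame('side'))
plan(604.8,64.2,220,-6)"
```

```text
F mean [ 0.06 -0.03 -4.68] sd [0.51 0.42 0.26]
d tool [-162.5   71.3   15.1] tcp [551.  233.3 235.1] cy -6.0 down [-0. -0. -1.] rz -0.0 j [-0.05  0.44 -0.6   1.73  0.28  1.06 -0.85] F [ 0.41 -0.13 -5.57] M [ 0.02  0.03 -0.02] w 0.0635 6.0
```

View pics/s2.png

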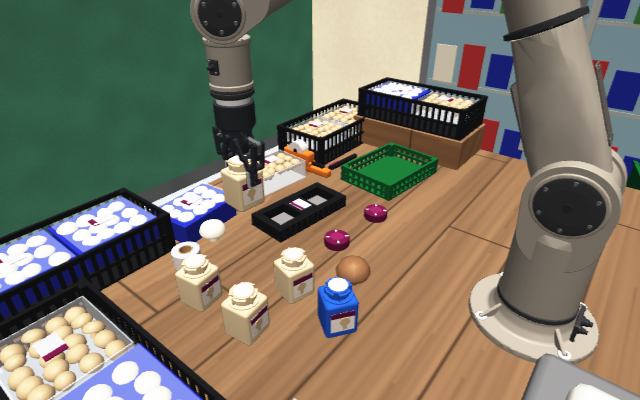

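>>> step_arm:
  moves:
    - {"rx": 0,"ry": 0,"rz": 0,"dx": -40.2,"dy": 17.8,"dz": 0,"gripper": -1}
    - {"rx": 0,"ry": 0,"rz": 0,"dx": -40.2,"dy": 17.8,"dz": 0,"gripper": -1}
    - {"rx": 0,"ry": 0,"rz": 0,"dx": -40.2,"dy": 17.8,"dz": 0,"gripper": -1}
    - {"rx": 0,"ry": 0,"rz": 0,"dx": -40.2,"dy": 17.8,"dz": 0,"gripper": -1}
    - {"rx": 0,"ry": 0,"rz": 0,"dx": 0,"dy": 0,"dz": 43,"gripper": -1}
    - {"rx": 0,"ry": 0,"rz": 0,"dx": 0,"dy": 0,"dz": 43,"gripper": -1}
    - {"rx": 0,"ry": 0,"rz": 0,"dx": 0,"dy": 0,"dz": 36,"gripper": -1}
    - {"rx": 0,"ry": 0,"rz": 0,"dx": 0,"dy": 0,"dz": 0,"gripper": -1}
    - {"rx": 0,"ry": 0,"rz": 0,"dx": 0,"dy": 0,"dz": 0,"gripper": -1}

```text
clock: 7.12
tcp_pos: [0.6061, 0.0664, 0.1148]
orientation: [2.335, 2.101, 0.003]
contact_force: [0.2, -0.6, -3.5]
grip_width: 0.0635
gripper_force: 47.1
```

```bash
python3 -c "
from h import *
plan(605,65.7,74,-6)
im=r.grab_frame('top')
cv2.imwrite('pics/t3.png',cv2.resize(im[130:230,260:400],None,fx=5,fy=5,interpolation=cv2.INTER_CUBIC))"
```

```text
d tool [-0.8 -1.1 40.8] tcp [606.1  66.4 114.8] cy -6.0 down [ 0.002  0.001 -1.   ] rz -0.0 j [ 0.16  0.58 -0.5   1.8   0.36  0.85 -0.62] F [ 0.19 -0.63 -3.54] M [ 0.   -0.04  0.06] w 0.0635 7.1
```

View pics/t3.png

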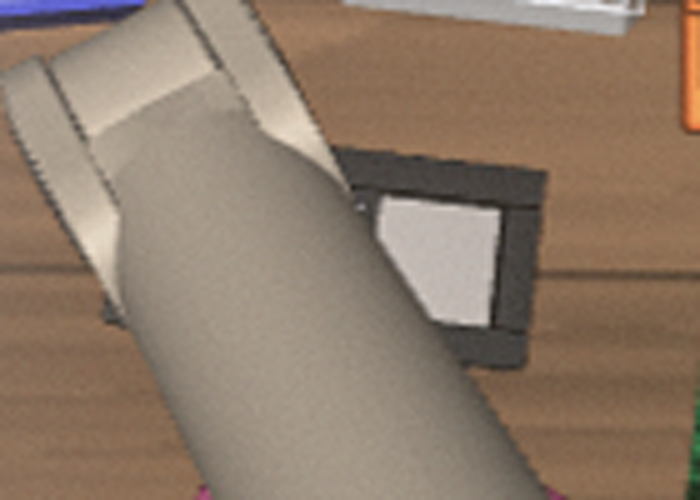

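The arm hides the pocket in this view, so I'll lower gently and check the force.

>>> step_arm:
  moves:
    - {"rx": 0,"ry": 0,"rz": 0,"dx": -0.8,"dy": -1.1,"dz": 10,"gripper": -1}
    - {"rx": 0,"ry": 0,"rz": 0,"dx": 0,"dy": 0,"dz": 6,"gripper": -1}
    - {"rx": 0,"ry": 0,"rz": 0,"dx": 0,"dy": 0,"dz": 6,"gripper": -1}
    - {"rx": 0,"ry": 0,"rz": 0,"dx": 0,"dy": 0,"dz": 0,"gripper": -1}

```text
clock: 7.68
tcp_pos: [0.6036, 0.0651, 0.0908]
orientation: [-2.335, -2.101, 0.001]
contact_force: [0.4, -0.3, -4.9]
grip_width: 0.0633
gripper_force: 47.2
```

>>> step_arm:
  moves:
    - {"rx": 0,"ry": 0,"rz": 0,"dx": 0,"dy": 0,"dz": 6,"gripper": -1}
    - {"rx": 0,"ry": 0,"rz": 0,"dx": 0,"dy": 0,"dz": 6,"gripper": -1}
    - {"rx": 0,"ry": 0,"rz": 0,"dx": 0,"dy": 0,"dz": 4,"gripper": -1}
    - {"rx": 0,"ry": 0,"rz": 0,"dx": 0,"dy": 0,"dz": 0,"gripper": -1}

```text
clock: 8.18
tcp_pos: [0.6036, 0.0652, 0.0749]
orientation: [-2.335, -2.101, 0.001]
contact_force: [-0.1, -0.5, -4.3]
grip_width: 0.0633
gripper_force: 47.3
```

```bash
python3 -c "
from h import *
plan(605,65.7,73,-6)"
```

```text
d tool [0.7 1.3 1.9] tcp [603.6  65.2  74.9] cy -6.0 down [-0.001 -0.    -1.   ] rz -0.0 j [ 0.14  0.63 -0.48  1.83  0.4   0.78 -0.65] F [-0.09 -0.45 -4.27] M [-0.04 -0.02  0.01] w 0.0633 8.2
```

>>> step_arm:
  moves:
    - {"rx": 0,"ry": 0,"rz": 0,"dx": 0,"dy": 0,"dz": 2,"gripper": -1}
    - {"rx": 0,"ry": 0,"rz": 0,"dx": 0,"dy": 0,"dz": 0,"gripper": 1}
    - {"rx": 0,"ry": 0,"rz": 0,"dx": 0,"dy": 0,"dz": 0,"gripper": 1}
    - {"rx": 0,"ry": 0,"rz": 0,"dx": 0,"dy": 0,"dz": 0,"gripper": 1}
    - {"rx": 0,"ry": 0,"rz": 0,"dx": 0,"dy": 0,"dz": 0,"gripper": 1}
    - {"rx": 0,"ry": 0,"rz": 0,"dx": 0,"dy": 0,"dz": -40,"gripper": 1}
    - {"rx": 0,"ry": 0,"rz": 0,"dx": 0,"dy": 0,"dz": -60,"gripper": 1}
    - {"rx": 0,"ry": 0,"rz": 0,"dx": 0,"dy": 0,"dz": -60,"gripper": 1}
    - {"rx": 0,"ry": 0,"rz": 0,"dx": 0,"dy": 0,"dz": 0,"gripper": 1}

```text
clock: 9.3
tcp_pos: [0.6067, 0.0663, 0.239]
orientation: [2.331, 2.097, 0.013]
contact_force: [-0.5, 0.8, -0.6]
grip_width: 0.0853
gripper_force: 0.0
```

```bash
python3 -c "
from h import *
plan(412,235.8,66,-15.6)"
```

```text
d tool [ 147.6 -213.1  171.2] tcp [606.7  66.3 239. ] cy -6.0 down [ 0.01   0.001 -1.   ] rz 9.6 j [ 0.21  0.44 -0.56  1.71  0.26  1.06 -0.54] F [-0.46  0.8  -0.6 ] M [ 0.05  0.04 -0.02] w 0.0853 9.3
```

>>> step_arm:
  moves:
    - {"rx": 0,"ry": 0,"rz": 0,"dx": 29.5,"dy": -42.6,"dz": 0,"gripper": 1}
    - {"rx": 0,"ry": 0,"rz": 0,"dx": 29.5,"dy": -42.6,"dz": 0,"gripper": 1}
    - {"rx": 0,"ry": 0,"rz": 0,"dx": 29.5,"dy": -42.6,"dz": 0,"gripper": 1}
    - {"rx": 0,"ry": 0,"rz": 0,"dx": 29.5,"dy": -42.6,"dz": 0,"gripper": 1}
    - {"rx": 0,"ry": 0,"rz": 0,"dx": 29.5,"dy": -42.6,"dz": 0,"gripper": 1}
    - {"rx": 0,"ry": 0,"rz": 9.6,"dx": 0,"dy": 0,"dz": 0,"gripper": 1}
    - {"rx": 0,"ry": 0,"rz": 0,"dx": 0,"dy": 0,"dz": 43,"gripper": 1}
    - {"rx": 0,"ry": 0,"rz": 0,"dx": 0,"dy": 0,"dz": 43,"gripper": 1}
    - {"rx": 0,"ry": 0,"rz": 0,"dx": 0,"dy": 0,"dz": 43,"gripper": 1}
    - {"rx": 0,"ry": 0,"rz": 0,"dx": 0,"dy": 0,"dz": 40,"gripper": 1}
    - {"rx": 0,"ry": 0,"rz": 0,"dx": 0,"dy": 0,"dz": 0,"gripper": 1}
    - {"rx": 0,"ry": 0,"rz": 0,"dx": 0,"dy": 0,"dz": 0,"gripper": 1}

```text
clock: 10.8
tcp_pos: [0.4077, 0.2348, 0.0651]
orientation: [-2.503, -1.899, -0.001]
contact_force: [0.1, 0.9, 0.0]
grip_width: 0.0857
gripper_force: 0.0
```

```bash
python3 -c "
from h import *
plan(412,235.8,66,-15.6)"
```

```text
d tool [ 2.1  3.9 -0.9] tcp [407.7 234.8  65.1] cy -15.6 down [ 0.     0.001 -1.   ] rz -0.0 j [-0.2   0.49 -0.55  2.15  0.44  0.61 -1.34] F [0.1  0.86 0.01] M [-0.04  0.02  0.  ] w 0.0857 10.8
```

>>> step_arm:
  moves:
    - {"rx": 0,"ry": 0,"rz": 0,"dx": 0,"dy": 0,"dz": 0,"gripper": -1}
    - {"rx": 0,"ry": 0,"rz": 0,"dx": 0,"dy": 0,"dz": 0,"gripper": -1}
    - {"rx": 0,"ry": 0,"rz": 0,"dx": 0,"dy": 0,"dz": 0,"gripper": -1}
    - {"rx": 0,"ry": 0,"rz": 0,"dx": 0,"dy": 0,"dz": 0,"gripper": -1}
    - {"rx": 0,"ry": 0,"rz": 0,"dx": 0,"dy": 0,"dz": 0,"gripper": -1}
    - {"rx": 0,"ry": 0,"rz": 0,"dx": 0,"dy": 0,"dz": 0,"gripper": -1}
    - {"rx": 0,"ry": 0,"rz": 0,"dx": 0,"dy": 0,"dz": -20,"gripper": -1}
    - {"rx": 0,"ry": 0,"rz": 0,"dx": 0,"dy": 0,"dz": -30,"gripper": -1}
    - {"rx": 0,"ry": 0,"rz": 0,"dx": 0,"dy": 0,"dz": -50,"gripper": -1}
    - {"rx": 0,"ry": 0,"rz": 0,"dx": 0,"dy": 0,"dz": -50,"gripper": -1}
    - {"rx": 0,"ry": 0,"rz": 0,"dx": 0,"dy": 0,"dz": -20,"gripper": -1}
    - {"rx": 0,"ry": 0,"rz": 0,"dx": 0,"dy": 0,"dz": 0,"gripper": -1}
    - {"rx": 0,"ry": 0,"rz": 0,"dx": 0,"dy": 0,"dz": 0,"gripper": -1}

```text
clock: 12.42
tcp_pos: [0.4068, 0.2336, 0.2335]
orientation: [2.503, 1.898, -0.002]
contact_force: [0.1, 0.1, -1.9]
grip_width: 0.0637
gripper_force: 46.2
```

```bash
python3 -c "
from h import *
weigh()
plan(591.2,-65,105,-6)
plan(526+60*.113,-350+60*.994,75,-6.5)"
```

```text
F mean [-0.09  0.08 -2.36] sd [0.34 0.36 0.62]
d tool [-238.5  258.   128.5] tcp [407.1 234.2 233.6] cy -15.6 down [-0.001 -0.    -1.   ] rz -9.6 j [-0.04  0.23 -0.7   2.01  0.18  0.96 -1.1 ] F [ 0.06  0.06 -2.43] M [-0.02 -0.03  0.03] w 0.0634 12.7
d tool [-471.2  262.5  158.6] tcp [407.1 234.2 233.6] cy -15.6 down [-0.001 -0.    -1.   ] rz -9.1 j [-0.04  0.23 -0.7   2.01  0.18  0.96 -1.1 ] F [ 0.06  0.06 -2.43] M [-0.02 -0.03  0.03] w 0.0634 12.7
```

>>> step_arm:
  moves:
    - {"rx": 0,"ry": 0,"rz": 0,"dx": -47.1,"dy": 26.25,"dz": 0,"gripper": -1}
    - {"rx": 0,"ry": 0,"rz": 0,"dx": -47.1,"dy": 26.25,"dz": 0,"gripper": -1}
    - {"rx": 0,"ry": 0,"rz": 0,"dx": -47.1,"dy": 26.25,"dz": 0,"gripper": -1}
    - {"rx": 0,"ry": 0,"rz": 0,"dx": -47.1,"dy": 26.25,"dz": 0,"gripper": -1}
    - {"rx": 0,"ry": 0,"rz": 0,"dx": -47.1,"dy": 26.25,"dz": 0,"gripper": -1}
    - {"rx": 0,"ry": 0,"rz": 0,"dx": -47.1,"dy": 26.25,"dz": 0,"gripper": -1}
    - {"rx": 0,"ry": 0,"rz": 0,"dx": -47.1,"dy": 26.25,"dz": 0,"gripper": -1}
    - {"rx": 0,"ry": 0,"rz": 0,"dx": -47.1,"dy": 26.25,"dz": 0,"gripper": -1}
    - {"rx": 0,"ry": 0,"rz": 0,"dx": -47.1,"dy": 26.25,"dz": 0,"gripper": -1}
    - {"rx": 0,"ry": 0,"rz": 0,"dx": -47.1,"dy": 26.25,"dz": 0,"gripper": -1}
    - {"rx": 0,"ry": 0,"rz": -9.1,"dx": 0,"dy": 0,"dz": 0,"gripper": -1}
    - {"rx": 0,"ry": 0,"rz": 0,"dx": 0,"dy": 0,"dz": 40,"gripper": -1}
    - {"rx": 0,"ry": 0,"rz": 0,"dx": 0,"dy": 0,"dz": 40,"gripper": -1}
    - {"rx": 0,"ry": 0,"rz": 0,"dx": 0,"dy": 0,"dz": 0,"gripper": -1}

```text
clock: 14.48
tcp_pos: [0.5308, -0.289, 0.1508]
orientation: [-2.339, -2.087, 0.004]
contact_force: [-0.9, 0.3, -1.5]
grip_width: 0.0633
gripper_force: 45.8
```

```bash
python3 -c "
from h import *
plan(532.8,-290.4,72,-6.5)"
```

```text
d tool [-1.4  2.7 78.8] tcp [ 530.8 -289.   150.8] cy -6.5 down [-0.007  0.003 -1.   ] rz -0.0 j [ 0.68  0.51 -0.37  1.79  0.23  0.89  0.09] F [-0.89  0.32 -1.48] M [ 0.01  0.04 -0.02] w 0.0633 14.5
```

>>> step_arm:
  moves:
    - {"rx": 0,"ry": 0,"rz": 0,"dx": -1.4,"dy": 2,"dz": 40,"gripper": -1}
    - {"rx": 0,"ry": 0,"rz": 0,"dx": 0,"dy": 0,"dz": 30,"gripper": -1}
    - {"rx": 0,"ry": 0,"rz": 0,"dx": 0,"dy": 0,"dz": 8,"gripper": -1}
    - {"rx": 0,"ry": 0,"rz": 0,"dx": 0,"dy": 0,"dz": 0,"gripper": -1}
    - {"rx": 0,"ry": 0,"rz": 0,"dx": 0,"dy": 0,"dz": 0,"gripper": -1}

```text
clock: 15.1
tcp_pos: [0.5363, -0.2921, 0.0781]
orientation: [2.343, 2.089, 0.002]
contact_force: [-0.1, -0.4, -1.8]
grip_width: 0.0635
gripper_force: 45.9
```

>>> step_arm:
  moves:
    - {"rx": 0,"ry": 0,"rz": 0,"dx": 0,"dy": 0,"dz": 0,"gripper": 1}
    - {"rx": 0,"ry": 0,"rz": 0,"dx": 0,"dy": 0,"dz": 0,"gripper": 1}
    - {"rx": 0,"ry": 0,"rz": 0,"dx": 0,"dy": 0,"dz": 0,"gripper": 1}
    - {"rx": 0,"ry": 0,"rz": 0,"dx": 0,"dy": 0,"dz": 0,"gripper": 1}
    - {"rx": 0,"ry": 0,"rz": 0,"dx": 0,"dy": 0,"dz": -30,"gripper": 1}
    - {"rx": 0,"ry": 0,"rz": 0,"dx": 0,"dy": 0,"dz": -60,"gripper": 1}
    - {"rx": 0,"ry": 0,"rz": 0,"dx": 0,"dy": 0,"dz": -60,"gripper": 1}
    - {"rx": 0,"ry": 0,"rz": 0,"dx": 0,"dy": 0,"dz": -15,"gripper": 1}
    - {"rx": 0,"ry": 0,"rz": 0,"dx": 0,"dy": 0,"dz": 0,"gripper": 1}

```text
clock: 16.23
tcp_pos: [0.5354, -0.2918, 0.2421]
orientation: [2.343, 2.09, 0.001]
contact_force: [-1.2, 0.1, -0.6]
grip_width: 0.0858
gripper_force: 0.0
```

```bash
python3 -c "
from h import *
plan(413.2,371,66,6)"
```

```text
d tool [ 644.8 -197.3  175.2] tcp [ 535.4 -291.8  242.1] cy -6.5 down [ 0.002 -0.001 -1.   ] rz -12.5 j [ 0.7   0.41 -0.4   1.71  0.18  1.06  0.13] F [-1.25  0.09 -0.64] M [ 0.02  0.04 -0.03] w 0.0858 16.2
```

>>> step_arm:
  moves:
    - {"rx": 0,"ry": 0,"rz": 0,"dx": 53.7,"dy": -16.4,"dz": 0,"gripper": 1}
    - {"rx": 0,"ry": 0,"rz": 0,"dx": 53.7,"dy": -16.4,"dz": 0,"gripper": 1}
    - {"rx": 0,"ry": 0,"rz": 0,"dx": 53.7,"dy": -16.4,"dz": 0,"gripper": 1}
    - {"rx": 0,"ry": 0,"rz": 0,"dx": 53.7,"dy": -16.4,"dz": 0,"gripper": 1}
    - {"rx": 0,"ry": 0,"rz": 0,"dx": 53.7,"dy": -16.4,"dz": 0,"gripper": 1}
    - {"rx": 0,"ry": 0,"rz": 0,"dx": 53.7,"dy": -16.4,"dz": 0,"gripper": 1}
    - {"rx": 0,"ry": 0,"rz": 0,"dx": 53.7,"dy": -16.4,"dz": 0,"gripper": 1}
    - {"rx": 0,"ry": 0,"rz": 0,"dx": 53.7,"dy": -16.4,"dz": 0,"gripper": 1}
    - {"rx": 0,"ry": 0,"rz": 0,"dx": 53.7,"dy": -16.4,"dz": 0,"gripper": 1}
    - {"rx": 0,"ry": 0,"rz": 0,"dx": 53.7,"dy": -16.4,"dz": 0,"gripper": 1}
    - {"rx": 0,"ry": 0,"rz": 0,"dx": 53.7,"dy": -16.4,"dz": 0,"gripper": 1}
    - {"rx": 0,"ry": 0,"rz": 0,"dx": 53.7,"dy": -16.4,"dz": 0,"gripper": 1}
    - {"rx": 0,"ry": 0,"rz": -6.2,"dx": 0,"dy": 0,"dz": 0,"gripper": 1}
    - {"rx": 0,"ry": 0,"rz": -6.3,"dx": 0,"dy": 0,"dz": 0,"gripper": 1}
    - {"rx": 0,"ry": 0,"rz": 0,"dx": 0,"dy": 0,"dz": 50,"gripper": 1}
    - {"rx": 0,"ry": 0,"rz": 0,"dx": 0,"dy": 0,"dz": 0,"gripper": 1}
    - {"rx": 0,"ry": 0,"rz": 0,"dx": 0,"dy": 0,"dz": 0,"gripper": 1}
    - {"rx": 0,"ry": 0,"rz": 0,"dx": 0,"dy": 0,"dz": 0,"gripper": 1}

```text
clock: 18.48
tcp_pos: [0.4134, 0.3717, 0.1926]
orientation: [2.103, 2.334, 0.003]
contact_force: [-0.2, 0.1, -0.4]
grip_width: 0.0853
gripper_force: 0.0
```

```bash
python3 -c "
from h import *
plan(413.2,371,66,6)
im=r.grab_frame('top')
cv2.imwrite('pics/t4.png',cv2.resize(im[140:260,270:510],None,fx=3.3,fy=3.3,interpolation=cv2.INTER_CUBIC))
lids(im)
for i in range(3): plan(413.2,371,66,6);r.grab_frame('side')
"
```

```text
d tool [ -0.9  -0.4 126.6] tcp [413.4 371.7 192.6] cy 6.0 down [ 0.001  0.001 -1.   ] rz -0.0 j [-0.26  0.45 -0.74  1.87  0.36  0.96 -1.06] F [-0.17  0.11 -0.39] M [-0.   -0.01  0.02] w 0.0853 18.5
(array([ 432.8, -120.1,   16. ]), 'marks yaw mod90', np.float64(30.3), np.int64(46))
(array([442.8,  45. ,  16. ]), 'marks yaw mod90', np.float64(42.9), np.int64(152))
d tool [ -0.8  -0.5 126.6] tcp [413.4 371.6 192.6] cy 6.0 down [ 0.002  0.001 -1.   ] rz -0.0 j [-0.26  0.45 -0.74  1.87  0.36  0.96 -1.06] F [0.44 0.04 0.28] M [-0.02 -0.01 -0.02] w 0.0852 18.5
d tool [ -0.6  -0.5 126.5] tcp [413.4 371.5 192.5] cy 6.0 down [ 0.002  0.001 -1.   ] rz -0.0 j [-0.26  0.45 -0.74  1.87  0.36  0.96 -1.06] F [-0.13 -1.13 -0.09] M [ 0.02 -0.02  0.01] w 0.0852 18.6
d tool [ -0.5  -0.4 126.3] tcp [413.4 371.4 192.3] cy 5.9 down [ 0.001  0.001 -1.   ] rz -0.1 j [-0.26  0.45 -0.74  1.87  0.36  0.96 -1.06] F [ 1.13 -0.49 -0.42] M [-0.06  0.03  0.01] w 0.0853 18.6
```

View pics/t4.png

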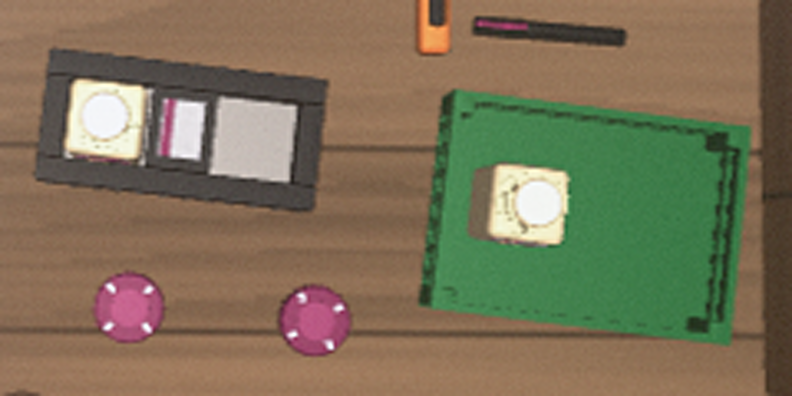

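The crop shows one jar seated in pocket 1 at (105,118) and one standing upright in the crate at (530,205). The lids haven't moved.

>>> step_arm:
  moves:
    - {"rx": 0,"ry": 0,"rz": 0,"dx": 0,"dy": 0,"dz": 42,"gripper": 1}
    - {"rx": 0,"ry": 0,"rz": 0,"dx": 0,"dy": 0,"dz": 42,"gripper": 1}
    - {"rx": 0,"ry": 0,"rz": 0,"dx": 0,"dy": 0,"dz": 42,"gripper": 1}
    - {"rx": 0,"ry": 0,"rz": 0,"dx": 0,"dy": 0,"dz": 0,"gripper": 1}
    - {"rx": 0,"ry": 0,"rz": 0,"dx": 0,"dy": 0,"dz": 0,"gripper": 1}
    - {"rx": 0,"ry": 0,"rz": 0,"dx": 0,"dy": 0,"dz": 0,"gripper": 1}

```text
clock: 19.42
tcp_pos: [0.4139, 0.3721, 0.0673]
orientation: [2.103, 2.333, 0.005]
contact_force: [0.7, -0.1, -1.1]
grip_width: 0.0854
gripper_force: 0.0
```

>>> step_arm:
  moves:
    - {"rx": 0,"ry": 0,"rz": 0,"dx": 0,"dy": 0,"dz": 0,"gripper": -1}
    - {"rx": 0,"ry": 0,"rz": 0,"dx": 0,"dy": 0,"dz": 0,"gripper": -1}
    - {"rx": 0,"ry": 0,"rz": 0,"dx": 0,"dy": 0,"dz": 0,"gripper": -1}
    - {"rx": 0,"ry": 0,"rz": 0,"dx": 0,"dy": 0,"dz": 0,"gripper": -1}
    - {"rx": 0,"ry": 0,"rz": 0,"dx": 0,"dy": 0,"dz": 0,"gripper": -1}
    - {"rx": 0,"ry": 0,"rz": 0,"dx": 0,"dy": 0,"dz": 0,"gripper": -1}
    - {"rx": 0,"ry": 0,"rz": 0,"dx": 0,"dy": 0,"dz": -20,"gripper": -1}
    - {"rx": 0,"ry": 0,"rz": 0,"dx": 0,"dy": 0,"dz": -30,"gripper": -1}
    - {"rx": 0,"ry": 0,"rz": 0,"dx": 0,"dy": 0,"dz": -50,"gripper": -1}
    - {"rx": 0,"ry": 0,"rz": 0,"dx": 0,"dy": 0,"dz": -50,"gripper": -1}
    - {"rx": 0,"ry": 0,"rz": 0,"dx": 0,"dy": 0,"dz": -20,"gripper": -1}
    - {"rx": 0,"ry": 0,"rz": 0,"dx": 0,"dy": 0,"dz": 0,"gripper": -1}
    - {"rx": 0,"ry": 0,"rz": 0,"dx": 0,"dy": 0,"dz": 0,"gripper": -1}

```text
clock: 21.05
tcp_pos: [0.4123, 0.3698, 0.2335]
orientation: [-2.103, -2.334, 0.005]
contact_force: [1.2, -0.0, -2.0]
grip_width: 0.0638
gripper_force: 45.8
```

```bash
python3 -c "
from h import *
weigh()
plan(591.2,-65,105,-6)
plan(526-60*.113,-350-60*.994,73,-6.5)"
```

```text
F mean [-0.01  0.44 -2.36] sd [0.6  0.55 0.3 ]
d tool [-451.9  132.4  129.5] tcp [412.7 370.8 234.4] cy 6.0 down [-0.001 -0.001 -1.   ] rz 12.0 j [-0.23  0.4  -0.77  1.83  0.32  1.04 -1.02] F [-0.19  0.93 -2.08] M [ 0.02 -0.02 -0.01] w 0.0638 21.4
d tool [-787.2   25.   161.9] tcp [412.7 370.8 234.4] cy 6.0 down [-0.001 -0.001 -1.   ] rz 12.5 j [-0.23  0.4  -0.77  1.83  0.32  1.04 -1.02] F [-0.19  0.93 -2.08] M [ 0.02 -0.02 -0.01] w 0.0638 21.4
```

>>> step_arm:
  moves:
    - {"rx": 0,"ry": 0,"rz": 0,"dx": -56.2,"dy": 1.8,"dz": 0,"gripper": -1}
    - {"rx": 0,"ry": 0,"rz": 0,"dx": -56.2,"dy": 1.8,"dz": 0,"gripper": -1}
    - {"rx": 0,"ry": 0,"rz": 0,"dx": -56.2,"dy": 1.8,"dz": 0,"gripper": -1}
    - {"rx": 0,"ry": 0,"rz": 0,"dx": -56.2,"dy": 1.8,"dz": 0,"gripper": -1}
    - {"rx": 0,"ry": 0,"rz": 0,"dx": -56.2,"dy": 1.8,"dz": 0,"gripper": -1}
    - {"rx": 0,"ry": 0,"rz": 0,"dx": -56.2,"dy": 1.8,"dz": 0,"gripper": -1}
    - {"rx": 0,"ry": 0,"rz": 0,"dx": -56.2,"dy": 1.8,"dz": 0,"gripper": -1}
    - {"rx": 0,"ry": 0,"rz": 0,"dx": -56.2,"dy": 1.8,"dz": 0,"gripper": -1}
    - {"rx": 0,"ry": 0,"rz": 0,"dx": -56.2,"dy": 1.8,"dz": 0,"gripper": -1}
    - {"rx": 0,"ry": 0,"rz": 0,"dx": -56.2,"dy": 1.8,"dz": 0,"gripper": -1}
    - {"rx": 0,"ry": 0,"rz": 0,"dx": -56.2,"dy": 1.8,"dz": 0,"gripper": -1}
    - {"rx": 0,"ry": 0,"rz": 0,"dx": -56.2,"dy": 1.8,"dz": 0,"gripper": -1}
    - {"rx": 0,"ry": 0,"rz": 0,"dx": -56.2,"dy": 1.8,"dz": 0,"gripper": -1}
    - {"rx": 0,"ry": 0,"rz": 0,"dx": -56.2,"dy": 1.8,"dz": 0,"gripper": -1}
    - {"rx": 0,"ry": 0,"rz": 6.2,"dx": 0,"dy": 0,"dz": 0,"gripper": -1}
    - {"rx": 0,"ry": 0,"rz": 6.3,"dx": 0,"dy": 0,"dz": 0,"gripper": -1}
    - {"rx": 0,"ry": 0,"rz": 0,"dx": 0,"dy": 0,"dz": 50,"gripper": -1}
    - {"rx": 0,"ry": 0,"rz": 0,"dx": 0,"dy": 0,"dz": 0,"gripper": -1}
    - {"rx": 0,"ry": 0,"rz": 0,"dx": 0,"dy": 0,"dz": 0,"gripper": -1}
    - {"rx": 0,"ry": 0,"rz": 0,"dx": 0,"dy": 0,"dz": 0,"gripper": -1}

```text
clock: 23.85
tcp_pos: [0.5208, -0.4095, 0.1873]
orientation: [2.342, 2.089, 0.001]
contact_force: [0.3, 0.5, -1.7]
grip_width: 0.0637
gripper_force: 45.7
```

```bash
python3 -c "
from h import *
plan(519.2,-409.6,74,-6.5)"
```

```text
d tool [ -0.2  -1.9 113.3] tcp [ 520.8 -409.5  187.3] cy -6.5 down [ 0.003 -0.002 -1.   ] rz -0.0 j [ 0.84  0.55 -0.37  1.63  0.23  1.01  0.28] F [ 0.34  0.51 -1.73] M [-0.04 -0.03 -0.04] w 0.0637 23.9
```

>>> step_arm:
  moves:
    - {"rx": 0,"ry": 0,"rz": 0,"dx": 0,"dy": 0,"dz": 40,"gripper": -1}
    - {"rx": 0,"ry": 0,"rz": 0,"dx": 0,"dy": 0,"dz": 40,"gripper": -1}
    - {"rx": 0,"ry": 0,"rz": 0,"dx": 0,"dy": 0,"dz": 25,"gripper": -1}
    - {"rx": 0,"ry": 0,"rz": 0,"dx": 0,"dy": 0,"dz": 7,"gripper": -1}
    - {"rx": 0,"ry": 0,"rz": 0,"dx": 0,"dy": 0,"dz": 0,"gripper": -1}
    - {"rx": 0,"ry": 0,"rz": 0,"dx": 0,"dy": 0,"dz": 0,"gripper": -1}

```text
clock: 24.6
tcp_pos: [0.5208, -0.4096, 0.0751]
orientation: [2.343, 2.089, 0.001]
contact_force: [0.3, -0.0, -1.9]
grip_width: 0.0634
gripper_force: 45.8
```

>>> step_arm:
  moves:
    - {"rx": 0,"ry": 0,"rz": 0,"dx": 0,"dy": 0,"dz": 0,"gripper": 1}
    - {"rx": 0,"ry": 0,"rz": 0,"dx": 0,"dy": 0,"dz": 0,"gripper": 1}
    - {"rx": 0,"ry": 0,"rz": 0,"dx": 0,"dy": 0,"dz": 0,"gripper": 1}
    - {"rx": 0,"ry": 0,"rz": 0,"dx": 0,"dy": 0,"dz": 0,"gripper": 1}
    - {"rx": 0,"ry": 0,"rz": 0,"dx": 0,"dy": 0,"dz": -30,"gripper": 1}
    - {"rx": 0,"ry": 0,"rz": 0,"dx": 0,"dy": 0,"dz": -60,"gripper": 1}
    - {"rx": 0,"ry": 0,"rz": 0,"dx": 0,"dy": 0,"dz": -60,"gripper": 1}
    - {"rx": 0,"ry": 0,"rz": 0,"dx": 0,"dy": 0,"dz": -15,"gripper": 1}
    - {"rx": 0,"ry": 0,"rz": 0,"dx": 0,"dy": 0,"dz": 0,"gripper": 1}
    - {"rx": 0,"ry": 0,"rz": 0,"dx": 0,"dy": 0,"dz": 0,"gripper": 1}
    - {"rx": 0,"ry": 0,"rz": 0,"dx": 0,"dy": 0,"dz": 0,"gripper": 1}

```text
clock: 25.98
tcp_pos: [0.5189, -0.4085, 0.2361]
orientation: [-2.342, -2.089, 0.001]
contact_force: [0.3, -0.4, -0.0]
grip_width: 0.0857
gripper_force: 0.0
```

```bash
python3 -c "
from h import *
plan(549,372.3,66,7)"
```

```text
d tool [778.8 -58.4 171.7] tcp [ 518.9 -408.5  236.1] cy -6.5 down [-0.003  0.002 -1.   ] rz -13.5 j [ 0.84  0.5  -0.38  1.59  0.2   1.1   0.3 ] F [ 0.26 -0.39 -0.02] M [-0.01  0.01 -0.01] w 0.0857 26.0
```

>>> step_arm:
  moves:
    - {"rx": 0,"ry": 0,"rz": 0,"dx": 55.6,"dy": -4.2,"dz": 0,"gripper": 1}
    - {"rx": 0,"ry": 0,"rz": 0,"dx": 55.6,"dy": -4.2,"dz": 0,"gripper": 1}
    - {"rx": 0,"ry": 0,"rz": 0,"dx": 55.6,"dy": -4.2,"dz": 0,"gripper": 1}
    - {"rx": 0,"ry": 0,"rz": 0,"dx": 55.6,"dy": -4.2,"dz": 0,"gripper": 1}
    - {"rx": 0,"ry": 0,"rz": 0,"dx": 55.6,"dy": -4.2,"dz": 0,"gripper": 1}
    - {"rx": 0,"ry": 0,"rz": 0,"dx": 55.6,"dy": -4.2,"dz": 0,"gripper": 1}
    - {"rx": 0,"ry": 0,"rz": 0,"dx": 55.6,"dy": -4.2,"dz": 0,"gripper": 1}
    - {"rx": 0,"ry": 0,"rz": 0,"dx": 55.6,"dy": -4.2,"dz": 0,"gripper": 1}
    - {"rx": 0,"ry": 0,"rz": 0,"dx": 55.6,"dy": -4.2,"dz": 0,"gripper": 1}
    - {"rx": 0,"ry": 0,"rz": 0,"dx": 55.6,"dy": -4.2,"dz": 0,"gripper": 1}
    - {"rx": 0,"ry": 0,"rz": 0,"dx": 55.6,"dy": -4.2,"dz": 0,"gripper": 1}
    - {"rx": 0,"ry": 0,"rz": 0,"dx": 55.6,"dy": -4.2,"dz": 0,"gripper": 1}
    - {"rx": 0,"ry": 0,"rz": 0,"dx": 55.6,"dy": -4.2,"dz": 0,"gripper": 1}
    - {"rx": 0,"ry": 0,"rz": 0,"dx": 55.6,"dy": -4.2,"dz": 0,"gripper": 1}
    - {"rx": 0,"ry": 0,"rz": -6.8,"dx": 0,"dy": 0,"dz": 0,"gripper": 1}
    - {"rx": 0,"ry": 0,"rz": -6.7,"dx": 0,"dy": 0,"dz": 0,"gripper": 1}
    - {"rx": 0,"ry": 0,"rz": 0,"dx": 0,"dy": 0,"dz": 50,"gripper": 1}
    - {"rx": 0,"ry": 0,"rz": 0,"dx": 0,"dy": 0,"dz": 0,"gripper": 1}
    - {"rx": 0,"ry": 0,"rz": 0,"dx": 0,"dy": 0,"dz": 0,"gripper": 1}
    - {"rx": 0,"ry": 0,"rz": 0,"dx": 0,"dy": 0,"dz": 0,"gripper": 1}

```text
clock: 28.48
tcp_pos: [0.5506, 0.3719, 0.1901]
orientation: [2.082, 2.352, 0.004]
contact_force: [-0.3, 0.1, 0.6]
grip_width: 0.0857
gripper_force: 0.0
```

```bash
python3 -c "
from h import *
plan(549,372.3,66,7); lids()"
```

```text
d tool [  0.4  -1.8 124.1] tcp [550.6 371.9 190.1] cy 7.0 down [ 0.002  0.002 -1.   ] rz -0.0 j [-0.25  0.6  -0.64  1.61  0.4   1.06 -0.88] F [-0.29  0.1   0.6 ] M [-0.07  0.01  0.  ] w 0.0857 28.5
(array([ 432.8, -120.1,   16. ]), 'marks yaw mod90', np.float64(30.4), np.int64(45))
(array([442.8,  44.8,  16. ]), 'marks yaw mod90', np.float64(42.7), np.int64(142))
```

>>> step_arm:
  moves:
    - {"rx": 0,"ry": 0,"rz": 0,"dx": 0,"dy": -1,"dz": 42,"gripper": 1}
    - {"rx": 0,"ry": 0,"rz": 0,"dx": 0,"dy": 0,"dz": 42,"gripper": 1}
    - {"rx": 0,"ry": 0,"rz": 0,"dx": 0,"dy": 0,"dz": 40,"gripper": 1}
    - {"rx": 0,"ry": 0,"rz": 0,"dx": 0,"dy": 0,"dz": 0,"gripper": 1}
    - {"rx": 0,"ry": 0,"rz": 0,"dx": 0,"dy": 0,"dz": 0,"gripper": 1}
    - {"rx": 0,"ry": 0,"rz": 0,"dx": 0,"dy": 0,"dz": 0,"gripper": 1}

```text
clock: 29.28
tcp_pos: [0.5502, 0.3721, 0.0668]
orientation: [2.082, 2.351, 0.006]
contact_force: [1.2, 0.7, 0.1]
grip_width: 0.0852
gripper_force: 0.0
```

>>> step_arm:
  moves:
    - {"rx": 0,"ry": 0,"rz": 0,"dx": 0,"dy": 0,"dz": 0,"gripper": -1}
    - {"rx": 0,"ry": 0,"rz": 0,"dx": 0,"dy": 0,"dz": 0,"gripper": -1}
    - {"rx": 0,"ry": 0,"rz": 0,"dx": 0,"dy": 0,"dz": 0,"gripper": -1}
    - {"rx": 0,"ry": 0,"rz": 0,"dx": 0,"dy": 0,"dz": 0,"gripper": -1}
    - {"rx": 0,"ry": 0,"rz": 0,"dx": 0,"dy": 0,"dz": 0,"gripper": -1}
    - {"rx": 0,"ry": 0,"rz": 0,"dx": 0,"dy": 0,"dz": 0,"gripper": -1}
    - {"rx": 0,"ry": 0,"rz": 0,"dx": 0,"dy": 0,"dz": -20,"gripper": -1}
    - {"rx": 0,"ry": 0,"rz": 0,"dx": 0,"dy": 0,"dz": -30,"gripper": -1}
    - {"rx": 0,"ry": 0,"rz": 0,"dx": 0,"dy": 0,"dz": -50,"gripper": -1}
    - {"rx": 0,"ry": 0,"rz": 0,"dx": 0,"dy": 0,"dz": -50,"gripper": -1}
    - {"rx": 0,"ry": 0,"rz": 0,"dx": 0,"dy": 0,"dz": -20,"gripper": -1}
    - {"rx": 0,"ry": 0,"rz": 0,"dx": 0,"dy": 0,"dz": 0,"gripper": -1}
    - {"rx": 0,"ry": 0,"rz": 0,"dx": 0,"dy": 0,"dz": 0,"gripper": -1}

```text
clock: 30.9
tcp_pos: [0.548, 0.3697, 0.2317]
orientation: [-2.082, -2.352, 0.007]
contact_force: [0.6, -0.4, -4.8]
grip_width: 0.0632
gripper_force: 47.4
```

```bash
python3 -c "
from h import *
weigh()
plan(591.2,-65,105,-6)"
```

```text
F mean [ 0.09 -0.19 -4.57] sd [0.41 0.4  0.31]
d tool [-437.6  -10.5  128.5] tcp [548.7 370.8 233.2] cy 7.0 down [-0.001 -0.001 -1.   ] rz 13.0 j [-0.23  0.56 -0.66  1.57  0.37  1.14 -0.85] F [ 1.01 -0.33 -4.48] M [ 0.01 -0.01 -0.02] w 0.0633 31.2
```

>>> step_arm:
  moves:
    - {"rx": 0,"ry": 0,"rz": 0,"dx": -54.7,"dy": -1.3,"dz": 0,"gripper": -1}
    - {"rx": 0,"ry": 0,"rz": 0,"dx": -54.7,"dy": -1.3,"dz": 0,"gripper": -1}
    - {"rx": 0,"ry": 0,"rz": 0,"dx": -54.7,"dy": -1.3,"dz": 0,"gripper": -1}
    - {"rx": 0,"ry": 0,"rz": 0,"dx": -54.7,"dy": -1.3,"dz": 0,"gripper": -1}
    - {"rx": 0,"ry": 0,"rz": 0,"dx": -54.7,"dy": -1.3,"dz": 0,"gripper": -1}
    - {"rx": 0,"ry": 0,"rz": 0,"dx": -54.7,"dy": -1.3,"dz": 0,"gripper": -1}
    - {"rx": 0,"ry": 0,"rz": 0,"dx": -54.7,"dy": -1.3,"dz": 0,"gripper": -1}
    - {"rx": 0,"ry": 0,"rz": 0,"dx": -54.7,"dy": -1.3,"dz": 0,"gripper": -1}
    - {"rx": 0,"ry": 0,"rz": 6.5,"dx": 0,"dy": 0,"dz": 0,"gripper": -1}
    - {"rx": 0,"ry": 0,"rz": 6.5,"dx": 0,"dy": 0,"dz": 0,"gripper": -1}
    - {"rx": 0,"ry": 0,"rz": 0,"dx": 0,"dy": 0,"dz": 45,"gripper": -1}
    - {"rx": 0,"ry": 0,"rz": 0,"dx": 0,"dy": 0,"dz": 45,"gripper": -1}
    - {"rx": 0,"ry": 0,"rz": 0,"dx": 0,"dy": 0,"dz": 25,"gripper": -1}
    - {"rx": 0,"ry": 0,"rz": 0,"dx": 0,"dy": 0,"dz": 0,"gripper": -1}
    - {"rx": 0,"ry": 0,"rz": 0,"dx": 0,"dy": 0,"dz": 0,"gripper": -1}
    - {"rx": 0,"ry": 0,"rz": 0,"dx": 0,"dy": 0,"dz": 0,"gripper": -1}

```text
clock: 33.2
tcp_pos: [0.5929, -0.0646, 0.121]
orientation: [2.334, 2.1, 0.003]
contact_force: [-0.1, 0.2, -4.4]
grip_width: 0.0637
gripper_force: 47.0
```

```bash
python3 -c "
from h import *
plan(591.2,-65,74,-6)"
```

```text
d tool [-0.6 -1.7 47. ] tcp [592.9 -64.6 121. ] cy -6.0 down [ 0.003 -0.    -1.   ] rz -0.0 j [ 0.39  0.55 -0.51  1.83  0.35  0.84 -0.4 ] F [-0.07  0.16 -4.37] M [-0.04 -0.03  0.06] w 0.0637 33.2
```

>>> step_arm:
  moves:
    - {"rx": 0,"ry": 0,"rz": 0,"dx": -0.5,"dy": -1,"dz": 12,"gripper": -1}
    - {"rx": 0,"ry": 0,"rz": 0,"dx": 0,"dy": 0,"dz": 8,"gripper": -1}
    - {"rx": 0,"ry": 0,"rz": 0,"dx": 0,"dy": 0,"dz": 6,"gripper": -1}
    - {"rx": 0,"ry": 0,"rz": 0,"dx": 0,"dy": 0,"dz": 0,"gripper": -1}

```text
clock: 33.7
tcp_pos: [0.5902, -0.065, 0.0925]
orientation: [-2.335, -2.101, 0.001]
contact_force: [-0.7, -0.0, -4.5]
grip_width: 0.063
gripper_force: 47.3
```

>>> step_arm:
  moves:
    - {"rx": 0,"ry": 0,"rz": 0,"dx": 0,"dy": 0,"dz": 7,"gripper": -1}
    - {"rx": 0,"ry": 0,"rz": 0,"dx": 0,"dy": 0,"dz": 7,"gripper": -1}
    - {"rx": 0,"ry": 0,"rz": 0,"dx": 0,"dy": 0,"dz": 6,"gripper": -1}
    - {"rx": 0,"ry": 0,"rz": 0,"dx": 0,"dy": 0,"dz": 0,"gripper": -1}
    - {"rx": 0,"ry": 0,"rz": 0,"dx": 0,"dy": 0,"dz": 0,"gripper": -1}

```text
clock: 34.33
tcp_pos: [0.5908, -0.065, 0.0734]
orientation: [2.335, 2.101, 0.0]
contact_force: [0.9, -0.9, -4.3]
grip_width: 0.0638
gripper_force: 47.3
```

```bash
python3 -c "
from h import *
plan(591.2,-65,73,-6)"
```

```text
d tool [0.1 0.4 0.4] tcp [590.8 -65.   73.4] cy -6.0 down [ 0.  0. -1.] rz -0.0 j [ 0.36  0.62 -0.48  1.86  0.4   0.76 -0.44] F [ 0.86 -0.88 -4.34] M [-0.04  0.02 -0.01] w 0.0638 34.3
```

>>> step_arm:
  moves:
    - {"rx": 0,"ry": 0,"rz": 0,"dx": 0,"dy": 0,"dz": 0.5,"gripper": 1}
    - {"rx": 0,"ry": 0,"rz": 0,"dx": 0,"dy": 0,"dz": 0,"gripper": 1}
    - {"rx": 0,"ry": 0,"rz": 0,"dx": 0,"dy": 0,"dz": 0,"gripper": 1}
    - {"rx": 0,"ry": 0,"rz": 0,"dx": 0,"dy": 0,"dz": 0,"gripper": 1}
    - {"rx": 0,"ry": 0,"rz": 0,"dx": 0,"dy": 0,"dz": -30,"gripper": 1}
    - {"rx": 0,"ry": 0,"rz": 0,"dx": 0,"dy": 0,"dz": -60,"gripper": 1}
    - {"rx": 0,"ry": 0,"rz": 0,"dx": 0,"dy": 0,"dz": -60,"gripper": 1}
    - {"rx": 0,"ry": 0,"rz": 0,"dx": -49,"dy": -25,"dz": 0,"gripper": 1}
    - {"rx": 0,"ry": 0,"rz": 0,"dx": -49,"dy": -25,"dz": 0,"gripper": 1}
    - {"rx": 0,"ry": 0,"rz": 0,"dx": -49,"dy": -25,"dz": 0,"gripper": 1}
    - {"rx": 0,"ry": 0,"rz": 0,"dx": -49,"dy": -25,"dz": 0,"gripper": 1}
    - {"rx": 0,"ry": 0,"rz": 0,"dx": -49,"dy": -25,"dz": 0,"gripper": 1}
    - {"rx": 0,"ry": 0,"rz": 0,"dx": 0,"dy": 0,"dz": 0,"gripper": 1}
    - {"rx": 0,"ry": 0,"rz": 0,"dx": 0,"dy": 0,"dz": 0,"gripper": 1}

```text
clock: 36.08
tcp_pos: [0.4408, -0.2951, 0.223]
orientation: [2.335, 2.101, 0.001]
contact_force: [0.1, 0.0, 0.2]
grip_width: 0.0855
gripper_force: 0.0
```

```bash
python3 -c "
from h import *
plan(432.8,-120.1,120)
im=r.grab_frame('top');cv2.imwrite('pics/t5f.png',im)
cv2.imwrite('pics/t5.png',cv2.resize(im[150:260,280:390],None,fx=5,fy=5,interpolation=cv2.INTER_CUBIC))
lids(im)
H,S,V=cv2.split(cv2.cvtColor(im,cv2.COLOR_BGR2HSV))
w=(S<25)&(V>210);w[:155]=0;w[210:]=0;w[:,:285]=0;w[:,370:]=0
for c in blobs(w,60):
    m=cv2.moments(c);u=[m['m10']/m['m00'],m['m01']/m['m00']];print('foil',np.round(u),cv2.contourArea(c),ray('top',[u],.108)[0].round(4),rect(c,.108)[2])
cr=(H>18)&(H<35)&(S>25)&(V>140);cr[:155]=0;cr[210:]=0;cr[:,:285]=0;cr[:,370:]=0
for c in blobs(cr,150): print('body',rect(c,.086))
"
```

```text
d tool [173.2 -26.5 103. ] tcp [ 440.8 -295.1  223. ] cy -6.0 down [ 0.001  0.    -1.   ] j [ 0.89  0.32 -0.5   1.91  0.18  0.96  0.2 ] F [0.06 0.04 0.18] M [ 0.04 -0.05  0.  ] w 0.0855 36.1
(array([ 432.8, -120.1,   16. ]), 'marks yaw mod90', np.float64(30.3), np.int64(45))
(array([442.3,  42.2,  16. ]), 'marks yaw mod90', np.float64(42.6), np.int64(152))
foil [349. 180.] 124.0 [ 0.5896 -0.0647  0.108 ] [32.4 32.3]
foil [326. 179.] 112.0 [ 0.5918 -0.004   0.108 ] [21.9 44. ]
foil [300. 175.] 252.5 [0.6004 0.0659 0.108 ] [51.2 50.9]
body (589.8, -64.0, array([61.3, 59.8]), 83.5)
```

View pics/t5.png

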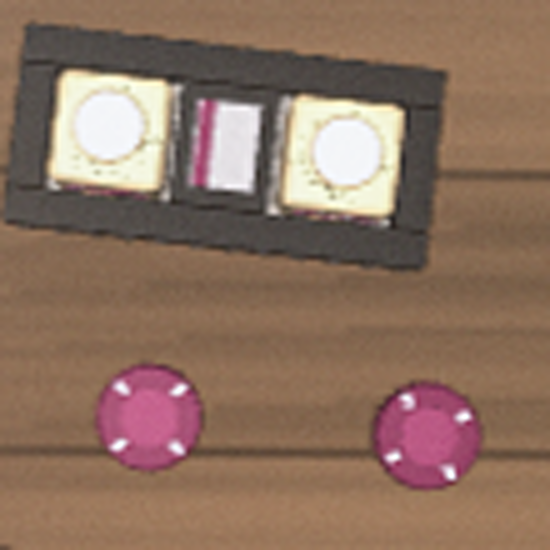

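The crop shows both jars seated in their pockets, with foil centres near full-frame (302,175) and (349,180). Both lids are still where they were.

>>> step_arm:
  moves:
    - {"rx": 0,"ry": 0,"rz": 0,"dx": 57.7,"dy": -8.8,"dz": 0,"gripper": 1}
    - {"rx": 0,"ry": 0,"rz": 0,"dx": 57.7,"dy": -8.8,"dz": 0,"gripper": 1}
    - {"rx": 0,"ry": 0,"rz": 0,"dx": 57.7,"dy": -8.8,"dz": 0,"gripper": 1}
    - {"rx": 0,"ry": 0,"rz": -10,"dx": 0,"dy": 0,"dz": 0,"gripper": 1}
    - {"rx": 0,"ry": 0,"rz": -10,"dx": 0,"dy": 0,"dz": 0,"gripper": 1}
    - {"rx": 0,"ry": 0,"rz": -10,"dx": 0,"dy": 0,"dz": 0,"gripper": 1}
    - {"rx": 0,"ry": 0,"rz": -10,"dx": 0,"dy": 0,"dz": 0,"gripper": 1}
    - {"rx": 0,"ry": 0,"rz": -10,"dx": 0,"dy": 0,"dz": 0,"gripper": 1}
    - {"rx": 0,"ry": 0,"rz": -10,"dx": 0,"dy": 0,"dz": 0,"gripper": 1}
    - {"rx": 0,"ry": 0,"rz": -10,"dx": 0,"dy": 0,"dz": 0,"gripper": 1}
    - {"rx": 0,"ry": 0,"rz": -10,"dx": 0,"dy": 0,"dz": 0,"gripper": 1}
    - {"rx": 0,"ry": 0,"rz": -10,"dx": 0,"dy": 0,"dz": 0,"gripper": 1}
    - {"rx": 0,"ry": 0,"rz": 0,"dx": 0,"dy": 0,"dz": 60,"gripper": 1}
    - {"rx": 0,"ry": 0,"rz": 0,"dx": 0,"dy": 0,"dz": 60,"gripper": 1}
    - {"rx": 0,"ry": 0,"rz": 0,"dx": 0,"dy": 0,"dz": 30,"gripper": 1}
    - {"rx": 0,"ry": 0,"rz": 0,"dx": 0,"dy": 0,"dz": 0,"gripper": 1}
    - {"rx": 0,"ry": 0,"rz": 0,"dx": 0,"dy": 0,"dz": 0,"gripper": 1}
    - {"rx": 0,"ry": 0,"rz": 0,"dx": 0,"dy": 0,"dz": 0,"gripper": 1}

```text
clock: 38.38
tcp_pos: [0.4338, -0.1206, 0.0744]
orientation: [0.165, 3.134, -0.001]
contact_force: [-1.0, 0.3, -0.1]
grip_width: 0.0855
gripper_force: 0.0
```

```bash
python3 -c "
from h import *
plan(432.6,-119.8,24,84); print(r.tcp_to_tips)"
```

```text
d tool [ 1.5  0.7 50.3] tcp [ 433.8 -120.6   74.4] cy 84.0 down [ 0.003 -0.001 -1.   ] rz -0.0 j [ 0.71  0.48 -0.7   2.18  0.52  0.64  1.11] F [-0.97  0.28 -0.09] M [ 0.01 -0.06 -0.01] w 0.0855 38.4
0.022
```

>>> step_arm:
  moves:
    - {"rx": 0,"ry": 0,"rz": 0,"dx": 1,"dy": 0,"dz": 30,"gripper": 1}
    - {"rx": 0,"ry": 0,"rz": 0,"dx": 0,"dy": 0,"dz": 14,"gripper": 1}
    - {"rx": 0,"ry": 0,"rz": 0,"dx": 0,"dy": 0,"dz": 3,"gripper": 1}
    - {"rx": 0,"ry": 0,"rz": 0,"dx": 0,"dy": 0,"dz": 0,"gripper": 1}
    - {"rx": 0,"ry": 0,"rz": 0,"dx": 0,"dy": 0,"dz": 0,"gripper": 1}
    - {"rx": 0,"ry": 0,"rz": 0,"dx": 0,"dy": 0,"dz": 0,"gripper": 1}
  grip_force: 20

```text
clock: 39.12
tcp_pos: [0.4319, -0.1207, 0.0263]
orientation: [0.166, 3.136, -0.0]
contact_force: [0.1, -0.8, 0.5]
grip_width: 0.0853
gripper_force: 0.0
```

>>> step_arm:
  moves:
    - {"rx": 0,"ry": 0,"rz": 0,"dx": 0,"dy": 0,"dz": 0,"gripper": -1}
    - {"rx": 0,"ry": 0,"rz": 0,"dx": 0,"dy": 0,"dz": 0,"gripper": -1}
    - {"rx": 0,"ry": 0,"rz": 0,"dx": 0,"dy": 0,"dz": 0,"gripper": -1}
    - {"rx": 0,"ry": 0,"rz": 0,"dx": 0,"dy": 0,"dz": 0,"gripper": -1}
    - {"rx": 0,"ry": 0,"rz": 0,"dx": 0,"dy": 0,"dz": 0,"gripper": -1}

```text
clock: 39.75
tcp_pos: [0.4317, -0.1206, 0.0263]
orientation: [0.165, 3.137, -0.001]
contact_force: [-1.2, 0.2, 7.1]
grip_width: 0.062
gripper_force: 20.1
```

```bash
python3 -c "
from h import *
plan(432.6,-119.8,24,84); print(r.get_obs()['gripper_force'])"
```

```text
d tool [-0.8  0.9  2.3] tcp [ 431.7 -120.6   26.3] cy 84.0 down [ 0.    -0.001 -1.   ] rz -0.0 j [ 0.64  0.56 -0.61  2.21  0.63  0.54  1.01] F [-1.23  0.21  7.08] M [0.04 0.31 0.08] w 0.062 39.8
20.122291082516313
```

>>> step_arm:
  moves:
    - {"rx": 0,"ry": 0,"rz": 0,"dx": 0,"dy": 0,"dz": 0,"gripper": 1}
    - {"rx": 0,"ry": 0,"rz": 0,"dx": 0,"dy": 0,"dz": 0,"gripper": 1}
    - {"rx": 0,"ry": 0,"rz": 0,"dx": 0,"dy": 0,"dz": 0,"gripper": 1}
    - {"rx": 0,"ry": 0,"rz": 10,"dx": 0,"dy": 0,"dz": 0,"gripper": 1}
    - {"rx": 0,"ry": 0,"rz": 10,"dx": 0,"dy": 0,"dz": 0,"gripper": 1}
    - {"rx": 0,"ry": 0,"rz": 10,"dx": 0,"dy": 0,"dz": 0,"gripper": 1}
    - {"rx": 0,"ry": 0,"rz": 10,"dx": 0,"dy": 0,"dz": 0,"gripper": 1}
    - {"rx": 0,"ry": 0,"rz": 10,"dx": 0,"dy": 0,"dz": 0,"gripper": 1}
    - {"rx": 0,"ry": 0,"rz": 10,"dx": 0,"dy": 0,"dz": 0,"gripper": 1}
    - {"rx": 0,"ry": 0,"rz": 10,"dx": 0,"dy": 0,"dz": 0,"gripper": 1}
    - {"rx": 0,"ry": 0,"rz": 10,"dx": 0,"dy": 0,"dz": 0,"gripper": 1}
    - {"rx": 0,"ry": 0,"rz": 10,"dx": 0,"dy": 0,"dz": 0,"gripper": 1}
    - {"rx": 0,"ry": 0,"rz": 0,"dx": 0,"dy": 0,"dz": 0,"gripper": 1}
    - {"rx": 0,"ry": 0,"rz": 0,"dx": 0,"dy": 0,"dz": 0,"gripper": 1}

```text
clock: 41.5
tcp_pos: [0.4315, -0.1204, 0.0258]
orientation: [-2.332, -2.105, 0.0]
contact_force: [-0.6, -0.7, -0.0]
grip_width: 0.0856
gripper_force: 0.0
```

```bash
python3 -c "
from h import *
plan(431.7,-120.6,25,-6)"
```

```text
d tool [-0.1  0.2  0.8] tcp [ 431.5 -120.4   25.8] cy -5.8 down [-0. -0. -1.] rz 0.2 j [ 0.32  0.5  -0.22  2.23  0.25  0.44 -0.21] F [-0.57 -0.68 -0.05] M [0.01 0.02 0.  ] w 0.0856 41.5
```

>>> step_arm:
  moves:
    - {"rx": 0,"ry": 0,"rz": 0,"dx": 0,"dy": 0,"dz": 0,"gripper": -1}
    - {"rx": 0,"ry": 0,"rz": 0,"dx": 0,"dy": 0,"dz": 0,"gripper": -1}
    - {"rx": 0,"ry": 0,"rz": 0,"dx": 0,"dy": 0,"dz": 0,"gripper": -1}
    - {"rx": 0,"ry": 0,"rz": 0,"dx": 0,"dy": 0,"dz": 0,"gripper": -1}
    - {"rx": 0,"ry": 0,"rz": 0,"dx": 0,"dy": 0,"dz": 0,"gripper": -1}
  grip_force: 50

```text
clock: 42.12
tcp_pos: [0.4317, -0.1206, 0.0265]
orientation: [2.333, 2.103, 0.0]
contact_force: [-2.1, 0.5, 11.5]
grip_width: 0.0611
gripper_force: 51.5
```

```bash
python3 -c "
from h import *
plan(431.7,-120.6,25,-6)"
```

```text
d tool [-0.   0.   1.5] tcp [ 431.7 -120.6   26.5] cy -6.0 down [ 0. -0. -1.] rz 0.0 j [ 0.32  0.5  -0.22  2.23  0.25  0.44 -0.21] F [-2.1   0.5  11.46] M [0.15 0.52 0.17] w 0.0611 42.1
```

>>> step_arm:
  moves:
    - {"rx": 0,"ry": 0,"rz": 0,"dx": 0,"dy": 0,"dz": -20,"gripper": -1}
    - {"rx": 0,"ry": 0,"rz": 0,"dx": 0,"dy": 0,"dz": -50,"gripper": -1}
    - {"rx": 0,"ry": 0,"rz": 0,"dx": 0,"dy": 0,"dz": -60,"gripper": -1}
    - {"rx": 0,"ry": 0,"rz": 0,"dx": 0,"dy": 0,"dz": -60,"gripper": -1}
    - {"rx": 0,"ry": 0,"rz": 0,"dx": 0,"dy": 0,"dz": 0,"gripper": -1}
    - {"rx": 0,"ry": 0,"rz": 0,"dx": 0,"dy": 0,"dz": 0,"gripper": -1}
    - {"rx": 0,"ry": 0,"rz": 0,"dx": 0,"dy": 0,"dz": 0,"gripper": -1}

```text
clock: 43.0
tcp_pos: [0.4303, -0.1204, 0.2142]
orientation: [-2.333, -2.1, 0.003]
contact_force: [-0.2, 0.3, -0.8]
grip_width: 0.0609
gripper_force: 55.1
```

```bash
python3 -c "
from h import *
plan(590.8,-64.8,170,20.7)
im=r.grab_frame('side');cv2.imwrite('pics/s6.png',im)
im=r.grab_frame('top')
lids(im)
"
```

```text
d tool [ 72.1 153.9  43.8] tcp [ 430.3 -120.4  214.2] cy -6.0 down [-0.003  0.001 -1.   ] rz -26.7 j [ 0.44  0.17 -0.33  2.1   0.07  0.89 -0.04] F [-0.21  0.32 -0.83] M [0.   0.03 0.03] w 0.0609 43.0
(array([442.3,  42.2,  16. ]), 'marks yaw mod90', np.float64(43.1), np.int64(147))
```

View pics/s6.png

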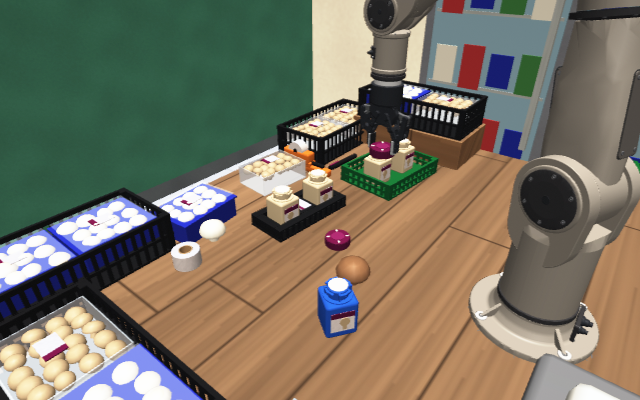

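The side view shows the lid held level in the gripper, both tray jars, and both crate jars upright. The other lid is at (337,240).

>>> step_arm:
  moves:
    - {"rx": 0,"ry": 0,"rz": 0,"dx": 24,"dy": 51.3,"dz": 0,"gripper": -1}
    - {"rx": 0,"ry": 0,"rz": 0,"dx": 24,"dy": 51.3,"dz": 0,"gripper": -1}
    - {"rx": 0,"ry": 0,"rz": 0,"dx": 24,"dy": 51.3,"dz": 0,"gripper": -1}
    - {"rx": 0,"ry": 0,"rz": -8.9,"dx": 0,"dy": 0,"dz": 0,"gripper": -1}
    - {"rx": 0,"ry": 0,"rz": -8.9,"dx": 0,"dy": 0,"dz": 0,"gripper": -1}
    - {"rx": 0,"ry": 0,"rz": -8.9,"dx": 0,"dy": 0,"dz": 0,"gripper": -1}
    - {"rx": 0,"ry": 0,"rz": 0,"dx": 0,"dy": 0,"dz": 40,"gripper": -1}
    - {"rx": 0,"ry": 0,"rz": 0,"dx": 0,"dy": 0,"dz": 24,"gripper": -1}
    - {"rx": 0,"ry": 0,"rz": 0,"dx": 0,"dy": 0,"dz": 0,"gripper": -1}
    - {"rx": 0,"ry": 0,"rz": 0,"dx": 0,"dy": 0,"dz": 0,"gripper": -1}
    - {"rx": 0,"ry": 0,"rz": 0,"dx": 0,"dy": 0,"dz": 0,"gripper": -1}
    - {"rx": 0,"ry": 0,"rz": 0,"dx": 0,"dy": 0,"dz": 0,"gripper": -1}

```text
clock: 44.6
tcp_pos: [0.5927, -0.0651, 0.1527]
orientation: [1.786, 2.583, 0.001]
contact_force: [0.0, 0.0, -0.5]
grip_width: 0.0609
gripper_force: 55.0
```

```bash
python3 -c "
from h import *
plan(590.8,-64.8,136,20.7)
"
```

```text
d tool [ 1.  -1.6 16.7] tcp [592.7 -65.1 152.7] cy 20.7 down [ 0.002 -0.    -1.   ] rz -0.0 j [ 0.32  0.49 -0.42  1.82  0.25  0.88  0.15] F [ 0.03  0.02 -0.49] M [ 0.03  0.03 -0.  ] w 0.0609 44.6
```

>>> step_arm:
  moves:
    - {"rx": 0,"ry": 0,"rz": 0,"dx": 0.8,"dy": -1.3,"dz": 8,"gripper": -1}
    - {"rx": 0,"ry": 0,"rz": 0,"dx": 0,"dy": 0,"dz": 8,"gripper": -1}
    - {"rx": 0,"ry": 0,"rz": 0,"dx": 0,"dy": 0,"dz": 0,"gripper": -1}
    - {"rx": 0,"ry": 0,"rz": 0,"dx": 0,"dy": 0,"dz": 0,"gripper": -1}

```text
clock: 45.1
tcp_pos: [0.5906, -0.0648, 0.1357]
orientation: [-1.787, -2.584, 0.0]
contact_force: [-0.1, -0.0, 0.3]
grip_width: 0.0613
gripper_force: 55.0
```

```bash
python3 -c "
from h import *
plan(590.8,-64.8,129,20.7)
"
```

```text
d tool [-0.1  0.2  6.7] tcp [590.6 -64.8 135.7] cy 20.7 down [-0.  0. -1.] rz -0.0 j [ 0.32  0.51 -0.41  1.83  0.26  0.85  0.14] F [-0.06 -0.01  0.27] M [-0.01  0.03  0.01] w 0.0613 45.1
```

>>> step_arm:
  moves:
    - {"rx": 0,"ry": 0,"rz": 0,"dx": 0,"dy": 0,"dz": 2,"gripper": -1}
    - {"rx": 0,"ry": 0,"rz": 0,"dx": 0,"dy": 0,"dz": 2,"gripper": -1}
    - {"rx": 0,"ry": 0,"rz": 0,"dx": 0,"dy": 0,"dz": 0,"gripper": -1}
    - {"rx": 0,"ry": 0,"rz": 0,"dx": 0,"dy": 0,"dz": 0,"gripper": -1}

```text
clock: 45.6
tcp_pos: [0.5907, -0.0648, 0.1319]
orientation: [1.787, 2.584, 0.0]
contact_force: [0.3, -0.1, -0.3]
grip_width: 0.0608
gripper_force: 55.0
```

```bash
python3 -c "
from h import *
plan(590.8,-64.8,129,20.7)
"
```

```text
d tool [-0.   0.1  2.9] tcp [590.7 -64.8 131.9] cy 20.7 down [ 0. -0. -1.] rz -0.0 j [ 0.32  0.52 -0.41  1.84  0.27  0.84  0.14] F [ 0.31 -0.07 -0.29] M [-0.02  0.    0.04] w 0.0608 45.6
```

>>> step_arm:
  moves:
    - {"rx": 0,"ry": 0,"rz": 0,"dx": 0,"dy": 0,"dz": 1.5,"gripper": -1}
    - {"rx": 0,"ry": 0,"rz": 0,"dx": 0,"dy": 0,"dz": 1.5,"gripper": -1}
    - {"rx": 0,"ry": 0,"rz": 0,"dx": 0,"dy": 0,"dz": 0,"gripper": -1}
    - {"rx": 0,"ry": 0,"rz": 0,"dx": 0,"dy": 0,"dz": 0,"gripper": -1}

```text
clock: 46.1
tcp_pos: [0.5907, -0.0649, 0.1288]
orientation: [1.787, 2.584, -0.0]
contact_force: [0.6, 0.7, 0.4]
grip_width: 0.0611
gripper_force: 55.0
```

```bash
python3 -c "
from h import *
plan(590.8,-64.8,129,20.7)
"
```

```text
d tool [ 0.   0.1 -0.2] tcp [590.7 -64.9 128.8] cy 20.7 down [ 0. -0. -1.] rz -0.0 j [ 0.32  0.52 -0.41  1.84  0.27  0.84  0.13] F [0.61 0.69 0.4 ] M [ 0.01 -0.02 -0.01] w 0.0611 46.1
```

>>> step_arm:
  moves:
    - {"rx": 0,"ry": 0,"rz": 0,"dx": 0,"dy": 0,"dz": 1,"gripper": -1}
    - {"rx": 0,"ry": 0,"rz": 0,"dx": 0,"dy": 0,"dz": 1,"gripper": -1}
    - {"rx": 0,"ry": 0,"rz": 0,"dx": 0,"dy": 0,"dz": 0,"gripper": -1}
    - {"rx": 0,"ry": 0,"rz": 0,"dx": 0,"dy": 0,"dz": 0,"gripper": -1}

```text
clock: 46.6
tcp_pos: [0.5907, -0.0648, 0.1268]
orientation: [1.787, 2.584, 0.0]
contact_force: [-0.5, 0.2, -0.3]
grip_width: 0.0605
gripper_force: 55.0
```

```bash
python3 -c "
from h import *
plan(590.8,-64.8,129,20.7)
"
```

```text
d tool [-0.1  0.1 -2.2] tcp [590.7 -64.8 126.8] cy 20.7 down [ 0.  0. -1.] rz -0.0 j [ 0.31  0.52 -0.41  1.84  0.27  0.83  0.13] F [-0.53  0.2  -0.31] M [0.03 0.02 0.02] w 0.0605 46.6
```

>>> step_arm:
  moves:
    - {"rx": 0,"ry": 0,"rz": 0,"dx": 0,"dy": 0,"dz": 1.5,"gripper": -1}
    - {"rx": 0,"ry": 0,"rz": 0,"dx": 0,"dy": 0,"dz": 1.5,"gripper": -1}
    - {"rx": 0,"ry": 0,"rz": 0,"dx": 0,"dy": 0,"dz": 0,"gripper": -1}
    - {"rx": 0,"ry": 0,"rz": 0,"dx": 0,"dy": 0,"dz": 0,"gripper": -1}

```text
clock: 47.1
tcp_pos: [0.5907, -0.0648, 0.1238]
orientation: [-1.787, -2.584, -0.0]
contact_force: [-0.2, 0.2, -1.4]
grip_width: 0.0609
gripper_force: 55.0
```

```bash
python3 -c "
from h import *
plan(590.8,-64.8,129,20.7)
"
```

```text
d tool [-0.1  0.1 -5.2] tcp [590.7 -64.8 123.8] cy 20.7 down [-0.  0. -1.] rz -0.0 j [ 0.31  0.53 -0.41  1.84  0.27  0.83  0.13] F [-0.17  0.2  -1.43] M [ 0.06  0.   -0.02] w 0.0609 47.1
```

>>> step_arm:
  moves:
    - {"rx": 0,"ry": 0,"rz": 0,"dx": 0,"dy": 0,"dz": 1,"gripper": -1}
    - {"rx": 0,"ry": 0,"rz": 0,"dx": 0,"dy": 0,"dz": 1,"gripper": -1}
    - {"rx": 0,"ry": 0,"rz": 0,"dx": 0,"dy": 0,"dz": 0,"gripper": -1}
    - {"rx": 0,"ry": 0,"rz": 0,"dx": 0,"dy": 0,"dz": 0,"gripper": -1}

```text
clock: 47.6
tcp_pos: [0.5907, -0.0648, 0.1218]
orientation: [-1.787, -2.584, -0.0]
contact_force: [-0.8, -0.1, -0.1]
grip_width: 0.0611
gripper_force: 55.0
```

```bash
python3 -c "
from h import *
plan(590.8,-64.8,129,20.7)
"
```

```text
d tool [-0.   0.1 -7.2] tcp [590.7 -64.8 121.8] cy 20.7 down [ 0.  0. -1.] rz -0.0 j [ 0.31  0.53 -0.41  1.84  0.28  0.82  0.13] F [-0.76 -0.13 -0.06] M [ 0.01 -0.02  0.03] w 0.0611 47.6
```

The lugs dropped straight through the gaps. Next: down to the floor of the gap, then clockwise while following the thread down.

>>> step_arm:
  moves:
    - {"rx": 0,"ry": 0,"rz": 0,"dx": 0,"dy": 0,"dz": 1,"gripper": -1}
    - {"rx": 0,"ry": 0,"rz": 0,"dx": 0,"dy": 0,"dz": 0.7,"gripper": -1}
    - {"rx": 0,"ry": 0,"rz": 0,"dx": 0,"dy": 0,"dz": 0,"gripper": -1}
    - {"rx": 0,"ry": 0,"rz": 0,"dx": 0,"dy": 0,"dz": 0,"gripper": -1}

```text
clock: 48.1
tcp_pos: [0.5908, -0.0648, 0.1203]
orientation: [1.787, 2.584, 0.0]
contact_force: [-0.9, 0.1, 1.6]
grip_width: 0.0606
gripper_force: 55.2
```

```bash
python3 -c "
from h import *
plan(590.8,-64.8,118,-42)
"
```

```text
d tool [0.  0.  2.3] tcp [590.8 -64.8 120.3] cy 20.7 down [ 0. -0. -1.] rz 62.7 j [ 0.31  0.53 -0.4   1.84  0.28  0.82  0.13] F [-0.91  0.09  1.61] M [0.08 0.04 0.01] w 0.0606 48.1
```

>>> step_arm:
  moves:
    - {"rx": 0,"ry": 0,"rz": 5,"dx": 0,"dy": 0,"dz": 0.3,"gripper": -1}
    - {"rx": 0,"ry": 0,"rz": 5,"dx": 0,"dy": 0,"dz": 0.3,"gripper": -1}
    - {"rx": 0,"ry": 0,"rz": 5,"dx": 0,"dy": 0,"dz": 0.3,"gripper": -1}
    - {"rx": 0,"ry": 0,"rz": 5,"dx": 0,"dy": 0,"dz": 0.3,"gripper": -1}
    - {"rx": 0,"ry": 0,"rz": 0,"dx": 0,"dy": 0,"dz": 0,"gripper": -1}
    - {"rx": 0,"ry": 0,"rz": 0,"dx": 0,"dy": 0,"dz": 0,"gripper": -1}

```text
clock: 48.85
tcp_pos: [0.5911, -0.0648, 0.1193]
orientation: [2.206, 2.235, 0.001]
contact_force: [1.1, 0.0, 3.9]
grip_width: 0.0611
gripper_force: 55.4
```

```bash
python3 -c "
from h import *
plan(590.8,-64.8,118,-42)
"
```

```text
d tool [-0.  -0.3  1.3] tcp [591.1 -64.8 119.3] cy 0.8 down [ 0.001 -0.    -1.   ] rz 42.8 j [ 0.25  0.52 -0.32  1.85  0.22  0.8  -0.17] F [1.07 0.01 3.88] M [ 0.01 -0.08 -0.03] w 0.0611 48.9
```

>>> step_arm:
  moves:
    - {"rx": 0,"ry": 0,"rz": 5,"dx": 0,"dy": 0,"dz": 0.3,"gripper": -1}
    - {"rx": 0,"ry": 0,"rz": 5,"dx": 0,"dy": 0,"dz": 0.3,"gripper": -1}
    - {"rx": 0,"ry": 0,"rz": 5,"dx": 0,"dy": 0,"dz": 0.3,"gripper": -1}
    - {"rx": 0,"ry": 0,"rz": 5,"dx": 0,"dy": 0,"dz": 0.3,"gripper": -1}
    - {"rx": 0,"ry": 0,"rz": 5,"dx": 0,"dy": 0,"dz": 0,"gripper": -1}
    - {"rx": 0,"ry": 0,"rz": 5,"dx": 0,"dy": 0,"dz": 0,"gripper": -1}
    - {"rx": 0,"ry": 0,"rz": 0,"dx": 0,"dy": 0,"dz": 0,"gripper": -1}
    - {"rx": 0,"ry": 0,"rz": 0,"dx": 0,"dy": 0,"dz": 0,"gripper": -1}

```text
clock: 49.85
tcp_pos: [0.5912, -0.0648, 0.1183]
orientation: [2.71, 1.588, 0.002]
contact_force: [0.1, -0.2, 6.4]
grip_width: 0.0606
gripper_force: 55.6
```

```bash
python3 -c "
from h import *
plan(590.8,-64.8,118,-42)
"
```

```text
d tool [-0.2 -0.4  0.3] tcp [591.2 -64.8 118.3] cy -29.3 down [ 0.001  0.    -1.   ] rz 12.7 j [ 0.15  0.51 -0.19  1.85  0.13  0.79 -0.62] F [ 0.15 -0.19  6.37] M [0.07 0.07 0.02] w 0.0606 49.9
```

>>> step_arm:
  moves:
    - {"rx": 0,"ry": 0,"rz": 4,"dx": 0,"dy": 0,"dz": 0,"gripper": -1}
    - {"rx": 0,"ry": 0,"rz": 4,"dx": 0,"dy": 0,"dz": 0,"gripper": -1}
    - {"rx": 0,"ry": 0,"rz": 0,"dx": 0,"dy": 0,"dz": 0,"gripper": -1}
    - {"rx": 0,"ry": 0,"rz": 0,"dx": 0,"dy": 0,"dz": 0,"gripper": -1}

```text
clock: 50.35
tcp_pos: [0.5912, -0.0648, 0.1183]
orientation: [2.814, 1.395, 0.002]
contact_force: [-0.3, 0.9, 6.3]
grip_width: 0.0606
gripper_force: 55.6
```

```bash
python3 -c "
from h import *
plan(590.8,-64.8,118,-42)
"
```

```text
d tool [-0.2 -0.4  0.3] tcp [591.2 -64.8 118.3] cy -37.3 down [ 0.001  0.    -1.   ] rz 4.7 j [ 0.13  0.51 -0.16  1.86  0.11  0.78 -0.74] F [-0.32  0.93  6.27] M [ 0.04  0.   -0.08] w 0.0606 50.4
```

>>> step_arm:
  moves:
    - {"rx": 0,"ry": 0,"rz": 3,"dx": 0,"dy": 0,"dz": 0,"gripper": -1}
    - {"rx": 0,"ry": 0,"rz": 3,"dx": 0,"dy": 0,"dz": 0,"gripper": -1}
    - {"rx": 0,"ry": 0,"rz": 0,"dx": 0,"dy": 0,"dz": 0,"gripper": -1}
    - {"rx": 0,"ry": 0,"rz": 0,"dx": 0,"dy": 0,"dz": 0,"gripper": -1}

```text
clock: 50.85
tcp_pos: [0.5912, -0.0646, 0.1183]
orientation: [2.883, 1.246, 0.002]
contact_force: [-0.1, 0.5, 6.5]
grip_width: 0.0607
gripper_force: 55.7
```

```bash
python3 -c "
from h import *
plan(590.8,-64.8,118,-42)
"
```

```text
d tool [-0.4 -0.2  0.3] tcp [591.2 -64.6 118.3] cy -43.2 down [ 0.001  0.    -1.   ] rz -1.2 j [ 0.11  0.51 -0.13  1.86  0.09  0.78 -0.83] F [-0.14  0.54  6.54] M [0.03 0.1  0.06] w 0.0607 50.9
```

>>> step_arm:
  moves:
    - {"rx": 0,"ry": 0,"rz": 3,"dx": 0,"dy": 0,"dz": 0,"gripper": -1}
    - {"rx": 0,"ry": 0,"rz": 3,"dx": 0,"dy": 0,"dz": 0,"gripper": -1}
    - {"rx": 0,"ry": 0,"rz": 0,"dx": 0,"dy": 0,"dz": 0,"gripper": -1}
    - {"rx": 0,"ry": 0,"rz": 0,"dx": 0,"dy": 0,"dz": 0,"gripper": -1}

```text
clock: 51.35
tcp_pos: [0.5925, -0.0653, 0.1185]
orientation: [2.943, 1.095, 0.005]
contact_force: [5.2, -1.9, 2.6]
grip_width: 0.061
gripper_force: 55.9
```

```bash
python3 -c "
from h import *
plan(590.8,-64.8,118,-42)
"
```

```text
d tool [-1.  -1.4  0.5] tcp [592.5 -65.3 118.5] cy -49.2 down [ 0.004 -0.001 -1.   ] rz -7.2 j [ 0.09  0.51 -0.11  1.86  0.08  0.78 -0.92] F [ 5.22 -1.92  2.6 ] M [-0.46 -1.13  0.54] w 0.061 51.4
```

>>> step_arm:
  moves:
    - {"rx": 0,"ry": 0,"rz": 3,"dx": 0,"dy": 0,"dz": 0,"gripper": -1}
    - {"rx": 0,"ry": 0,"rz": 2,"dx": 0,"dy": 0,"dz": 0,"gripper": -1}
    - {"rx": 0,"ry": 0,"rz": 0,"dx": 0,"dy": 0,"dz": 0,"gripper": -1}
    - {"rx": 0,"ry": 0,"rz": 0,"dx": 0,"dy": 0,"dz": 0,"gripper": -1}

```text
clock: 51.85
tcp_pos: [0.593, -0.0645, 0.1186]
orientation: [2.985, 0.973, 0.007]
contact_force: [6.4, -2.1, 3.9]
grip_width: 0.0608
gripper_force: 57.2
```

```bash
python3 -c "
from h import *
plan(590.8,-64.8,118,-42)
"
```

```text
d tool [-2.  -1.   0.6] tcp [593.  -64.5 118.6] cy -53.9 down [ 0.005 -0.001 -1.   ] rz -11.9 j [ 0.07  0.51 -0.09  1.86  0.06  0.77 -0.99] F [ 6.43 -2.08  3.88] M [-0.41 -1.35  1.89] w 0.0608 51.9
```

>>> step_arm:
  moves:
    - {"rx": 0,"ry": 0,"rz": 0,"dx": 0,"dy": 0,"dz": 0,"gripper": 1}
    - {"rx": 0,"ry": 0,"rz": 0,"dx": 0,"dy": 0,"dz": 0,"gripper": 1}
    - {"rx": 0,"ry": 0,"rz": 0,"dx": 0,"dy": 0,"dz": 0,"gripper": 1}
    - {"rx": 0,"ry": 0,"rz": 0,"dx": 0,"dy": 0,"dz": 0,"gripper": 1}
    - {"rx": 0,"ry": 0,"rz": 0,"dx": 0,"dy": 0,"dz": -40,"gripper": 1}
    - {"rx": 0,"ry": 0,"rz": 0,"dx": 0,"dy": 0,"dz": -60,"gripper": 1}
    - {"rx": 0,"ry": 0,"rz": 0,"dx": 0,"dy": 0,"dz": 0,"gripper": 1}
    - {"rx": 0,"ry": 0,"rz": 0,"dx": 0,"dy": 0,"dz": 0,"gripper": 1}

```text
clock: 52.85
tcp_pos: [0.5903, -0.0649, 0.2175]
orientation: [-2.991, -0.962, 0.0]
contact_force: [-0.2, -0.2, -0.2]
grip_width: 0.0855
gripper_force: 0.0
```

```bash
python3 -c "
from h import *
lids()
plan(442.3,43,218,-54); plan(450,-220,218,-54)
"
```

```text
(array([442.3,  42.2,  16. ]), 'marks yaw mod90', np.float64(43.8), np.int64(146))
d tool [ -57.  -173.6   -1.1] tcp [589.8 -64.8 216.6] cy -54.3 down [-0.002  0.    -1.   ] rz -0.3 j [ 0.08  0.38 -0.09  1.79  0.04  0.97 -0.98] F [ 0.04 -0.   -0.74] M [ 0.   -0.03 -0.01] w 0.0856 52.9
d tool [-204.    44.6   -1.1] tcp [589.8 -64.8 216.6] cy -54.3 down [-0.002  0.    -1.   ] rz -0.3 j [ 0.08  0.38 -0.09  1.79  0.04  0.97 -0.98] F [ 0.04 -0.   -0.74] M [ 0.   -0.03 -0.01] w 0.0856 52.9
```

>>> step_arm:
  moves:
    - {"rx": 0,"ry": 0,"rz": 0,"dx": -14.2,"dy": -43.4,"dz": 0,"gripper": 1}
    - {"rx": 0,"ry": 0,"rz": 0,"dx": -14.2,"dy": -43.4,"dz": 0,"gripper": 1}
    - {"rx": 0,"ry": 0,"rz": 0,"dx": -14.2,"dy": -43.4,"dz": 0,"gripper": 1}
    - {"rx": 0,"ry": 0,"rz": 0,"dx": -14.2,"dy": -43.4,"dz": 0,"gripper": 1}
    - {"rx": 0,"ry": 0,"rz": 0,"dx": 0,"dy": 0,"dz": 60,"gripper": 1}
    - {"rx": 0,"ry": 0,"rz": 0,"dx": 0,"dy": 0,"dz": 60,"gripper": 1}
    - {"rx": 0,"ry": 0,"rz": 0,"dx": 0,"dy": 0,"dz": 22,"gripper": 1}
    - {"rx": 0,"ry": 0,"rz": 0,"dx": 0,"dy": 0,"dz": 0,"gripper": 1}
    - {"rx": 0,"ry": 0,"rz": 0,"dx": 0,"dy": 0,"dz": 0,"gripper": 1}
    - {"rx": 0,"ry": 0,"rz": 0,"dx": 0,"dy": 0,"dz": 0,"gripper": 1}

```text
clock: 54.15
tcp_pos: [0.4441, 0.0432, 0.0767]
orientation: [2.991, 0.961, 0.003]
contact_force: [0.4, -0.8, 0.9]
grip_width: 0.0851
gripper_force: 0.0
```

```bash
python3 -c "
from h import *
plan(442.3,42.7,26,-54)
im=r.grab_frame('top');cv2.imwrite('pics/t7.png',cv2.resize(im[150:260,270:390],None,fx=5,fy=5,interpolation=cv2.INTER_CUBIC))
cv2.imwrite('pics/s7.png',r.grab_frame('side'))
"
```

```text
d tool [-1.9 -0.7 50.7] tcp [444.1  43.2  76.7] cy -54.4 down [ 0.002  0.    -1.   ] rz -0.4 j [-0.11  0.39 -0.15  2.22  0.11  0.54 -1.29] F [ 0.44 -0.81  0.9 ] M [0.02 0.03 0.03] w 0.0851 54.1
```

View pics/t7.png

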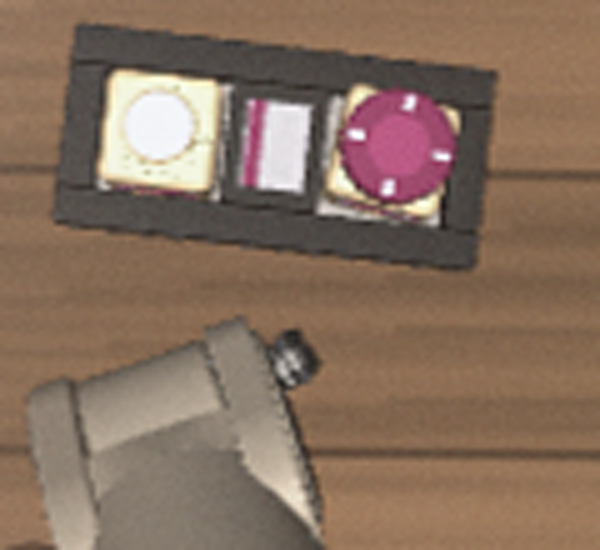

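The lid on jar 2 sits centred, and its marks are parallel to the jar's sides (both about -14 degrees), so it is at its stop. Jar 1's foil is at full-frame (301.6,175).

>>> step_arm:
  moves:
    - {"rx": 0,"ry": 0,"rz": 0,"dx": -1.2,"dy": -0.2,"dz": 30,"gripper": 1}
    - {"rx": 0,"ry": 0,"rz": 0,"dx": 0,"dy": 0,"dz": 14,"gripper": 1}
    - {"rx": 0,"ry": 0,"rz": 0,"dx": 0,"dy": 0,"dz": 5,"gripper": 1}
    - {"rx": 0,"ry": 0,"rz": 0,"dx": 0,"dy": 0,"dz": 0,"gripper": 1}
    - {"rx": 0,"ry": 0,"rz": 0,"dx": 0,"dy": 0,"dz": 0,"gripper": 1}
    - {"rx": 0,"ry": 0,"rz": 0,"dx": 0,"dy": 0,"dz": 0,"gripper": 1}
  grip_force: 20

```text
clock: 55.0
tcp_pos: [0.4426, 0.0426, 0.0272]
orientation: [2.991, 0.962, 0.002]
contact_force: [0.4, -0.3, 0.5]
grip_width: 0.0855
gripper_force: 0.0
```

>>> step_arm:
  moves:
    - {"rx": 0,"ry": 0,"rz": 0,"dx": 0,"dy": 0,"dz": 0,"gripper": -1}
    - {"rx": 0,"ry": 0,"rz": 0,"dx": 0,"dy": 0,"dz": 0,"gripper": -1}
    - {"rx": 0,"ry": 0,"rz": 0,"dx": 0,"dy": 0,"dz": 0,"gripper": -1}
    - {"rx": 0,"ry": 0,"rz": 0,"dx": 0,"dy": 0,"dz": 0,"gripper": -1}
    - {"rx": 0,"ry": 0,"rz": 0,"dx": 0,"dy": 0,"dz": 0,"gripper": -1}

```text
clock: 55.62
tcp_pos: [0.4424, 0.0426, 0.0272]
orientation: [2.99, 0.962, 0.001]
contact_force: [-2.0, -0.6, 6.7]
grip_width: 0.0622
gripper_force: 20.0
```

```bash
python3 -c "
from h import *
plan(442.3,42.7,26,-54); print(ray('top',[[301.6,175],[301.8,175.1]],.108))"
```

```text
d tool [-0.  -0.2  1.2] tcp [442.4  42.6  27.2] cy -54.3 down [ 0.001 -0.    -1.   ] rz -0.3 j [-0.13  0.49 -0.13  2.24  0.15  0.42 -1.33] F [-2.01 -0.63  6.68] M [-0.02  0.35  0.1 ] w 0.0622 55.6
[[0.6013178  0.06260486 0.108     ]
 [0.60105481 0.06206576 0.108     ]]
```

>>> step_arm:
  moves:
    - {"rx": 0,"ry": 0,"rz": 0,"dx": 0,"dy": 0,"dz": 0,"gripper": 1}
    - {"rx": 0,"ry": 0,"rz": 0,"dx": 0,"dy": 0,"dz": 0,"gripper": 1}
    - {"rx": 0,"ry": 0,"rz": 0,"dx": 0,"dy": 0,"dz": 0,"gripper": 1}
    - {"rx": 0,"ry": 0,"rz": -10,"dx": 0,"dy": 0,"dz": 0,"gripper": 1}
    - {"rx": 0,"ry": 0,"rz": -10,"dx": 0,"dy": 0,"dz": 0,"gripper": 1}
    - {"rx": 0,"ry": 0,"rz": -10,"dx": 0,"dy": 0,"dz": 0,"gripper": 1}
    - {"rx": 0,"ry": 0,"rz": -10,"dx": 0,"dy": 0,"dz": 0,"gripper": 1}
    - {"rx": 0,"ry": 0,"rz": -10,"dx": 0,"dy": 0,"dz": 0,"gripper": 1}
    - {"rx": 0,"ry": 0,"rz": -10,"dx": 0,"dy": 0,"dz": 0,"gripper": 1}
    - {"rx": 0,"ry": 0,"rz": -10,"dx": 0,"dy": 0,"dz": 0,"gripper": 1}
    - {"rx": 0,"ry": 0,"rz": -10,"dx": 0,"dy": 0,"dz": 0,"gripper": 1}
    - {"rx": 0,"ry": 0,"rz": -10,"dx": 0,"dy": 0,"dz": 1,"gripper": 1}
    - {"rx": 0,"ry": 0,"rz": 0,"dx": 0,"dy": 0,"dz": 0,"gripper": 1}
    - {"rx": 0,"ry": 0,"rz": 0,"dx": 0,"dy": 0,"dz": 0,"gripper": 1}

```text
clock: 57.38
tcp_pos: [0.4422, 0.0425, 0.0256]
orientation: [-1.439, -2.792, 0.0]
contact_force: [0.6, 0.5, 1.1]
grip_width: 0.0856
gripper_force: 0.0
```

>>> step_arm:
  moves:
    - {"rx": 0,"ry": 0,"rz": 0,"dx": 0,"dy": 0,"dz": 0,"gripper": -1}
    - {"rx": 0,"ry": 0,"rz": 0,"dx": 0,"dy": 0,"dz": 0,"gripper": -1}
    - {"rx": 0,"ry": 0,"rz": 0,"dx": 0,"dy": 0,"dz": 0,"gripper": -1}
    - {"rx": 0,"ry": 0,"rz": 0,"dx": 0,"dy": 0,"dz": 0,"gripper": -1}
    - {"rx": 0,"ry": 0,"rz": 0,"dx": 0,"dy": 0,"dz": 0,"gripper": -1}
  grip_force: 50

```text
clock: 58.0
tcp_pos: [0.4423, 0.0427, 0.0264]
orientation: [1.434, 2.794, -0.001]
contact_force: [-2.8, -1.0, 12.9]
grip_width: 0.0609
gripper_force: 51.3
```

```bash
python3 -c "
from h import *
plan(442.4,42.6,26,36)"
```

```text
d tool [-0.1  0.   0.4] tcp [442.3  42.7  26.4] cy 35.7 down [ 0.001 -0.001 -1.   ] rz -0.3 j [ 0.2   0.54 -0.53  2.22  0.56  0.51 -0.14] F [-2.85 -0.99 12.92] M [-0.15  0.65  0.09] w 0.0609 58.0
```

>>> step_arm:
  moves:
    - {"rx": 0,"ry": 0,"rz": 0,"dx": 0,"dy": 0,"dz": -20,"gripper": -1}
    - {"rx": 0,"ry": 0,"rz": 0,"dx": 0,"dy": 0,"dz": -50,"gripper": -1}
    - {"rx": 0,"ry": 0,"rz": 0,"dx": 0,"dy": 0,"dz": -60,"gripper": -1}
    - {"rx": 0,"ry": 0,"rz": 0,"dx": 0,"dy": 0,"dz": -60,"gripper": -1}
    - {"rx": 0,"ry": 0,"rz": 0,"dx": 0,"dy": 0,"dz": 0,"gripper": -1}
    - {"rx": 0,"ry": 0,"rz": 0,"dx": 0,"dy": 0,"dz": 0,"gripper": -1}
    - {"rx": 0,"ry": 0,"rz": 0,"dx": 0,"dy": 0,"dz": 0,"gripper": -1}

```text
clock: 58.88
tcp_pos: [0.4411, 0.0423, 0.2143]
orientation: [-1.433, -2.793, 0.002]
contact_force: [-0.4, -0.5, -0.4]
grip_width: 0.0608
gripper_force: 55.0
```

```bash
python3 -c "
from h import *
plan(603,63.2,150,49.5)
"
```

```text
d tool [-77.6 143.9  63.8] tcp [441.1  42.3 214.3] cy 35.7 down [-0.003 -0.    -1.   ] rz -13.8 j [ 0.46  0.22 -0.77  2.08  0.2   0.91  0.2 ] F [-0.45 -0.55 -0.35] M [ 0.01 -0.    0.01] w 0.0608 58.9
```

>>> step_arm:
  moves:
    - {"rx": 0,"ry": 0,"rz": 0,"dx": -25.9,"dy": 48,"dz": 0,"gripper": -1}
    - {"rx": 0,"ry": 0,"rz": 0,"dx": -25.9,"dy": 48,"dz": 0,"gripper": -1}
    - {"rx": 0,"ry": 0,"rz": 0,"dx": -25.9,"dy": 48,"dz": 0,"gripper": -1}
    - {"rx": 0,"ry": 0,"rz": -6.8,"dx": 0,"dy": 0,"dz": 0,"gripper": -1}
    - {"rx": 0,"ry": 0,"rz": -6.8,"dx": 0,"dy": 0,"dz": 0,"gripper": -1}
    - {"rx": 0,"ry": 0,"rz": 0,"dx": 0,"dy": 0,"dz": 40,"gripper": -1}
    - {"rx": 0,"ry": 0,"rz": 0,"dx": 0,"dy": 0,"dz": 25,"gripper": -1}
    - {"rx": 0,"ry": 0,"rz": 0,"dx": 0,"dy": 0,"dz": 0,"gripper": -1}
    - {"rx": 0,"ry": 0,"rz": 0,"dx": 0,"dy": 0,"dz": 0,"gripper": -1}
    - {"rx": 0,"ry": 0,"rz": 0,"dx": 0,"dy": 0,"dz": 0,"gripper": -1}
    - {"rx": 0,"ry": 0,"rz": 0,"dx": 0,"dy": 0,"dz": 0,"gripper": -1}

```text
clock: 60.25
tcp_pos: [0.605, 0.0635, 0.1516]
orientation: [1.093, 2.944, 0.001]
contact_force: [-0.0, -0.3, 0.0]
grip_width: 0.0607
gripper_force: 55.0
```

```bash
python3 -c "
from h import *
plan(603,63.2,136,49.3)
"
```

```text
d tool [ 1.3 -1.5 15.6] tcp [605.   63.5 151.6] cy 49.3 down [ 0.002  0.    -1.   ] rz -0.0 j [ 0.31  0.58 -0.71  1.77  0.45  0.96  0.28] F [-0.04 -0.35  0.03] M [ 0.03  0.01 -0.02] w 0.0607 60.2
```

>>> step_arm:
  moves:
    - {"rx": 0,"ry": 0,"rz": 0,"dx": 1,"dy": -1.2,"dz": 8,"gripper": -1}
    - {"rx": 0,"ry": 0,"rz": 0,"dx": 0,"dy": 0,"dz": 8,"gripper": -1}
    - {"rx": 0,"ry": 0,"rz": 0,"dx": 0,"dy": 0,"dz": 2,"gripper": -1}
    - {"rx": 0,"ry": 0,"rz": 0,"dx": 0,"dy": 0,"dz": 2,"gripper": -1}
    - {"rx": 0,"ry": 0,"rz": 0,"dx": 0,"dy": 0,"dz": 0,"gripper": -1}
    - {"rx": 0,"ry": 0,"rz": 0,"dx": 0,"dy": 0,"dz": 0,"gripper": -1}

```text
clock: 61.0
tcp_pos: [0.6031, 0.0632, 0.1309]
orientation: [1.093, 2.945, 0.0]
contact_force: [-0.4, -0.3, -0.5]
grip_width: 0.0611
gripper_force: 55.0
```

```bash
python3 -c "
from h import *
plan(603,63.2,129,49.3)
"
```

```text
d tool [ 0.1 -0.1  1.9] tcp [603.1  63.2 130.9] cy 49.3 down [ 0.  0. -1.] rz -0.0 j [ 0.3   0.6  -0.7   1.79  0.47  0.92  0.26] F [-0.41 -0.3  -0.55] M [ 0.05 -0.02 -0.  ] w 0.0611 61.0
```

>>> step_arm:
  moves:
    - {"rx": 0,"ry": 0,"rz": 0,"dx": 0,"dy": 0,"dz": 1.5,"gripper": -1}
    - {"rx": 0,"ry": 0,"rz": 0,"dx": 0,"dy": 0,"dz": 1.5,"gripper": -1}
    - {"rx": 0,"ry": 0,"rz": 0,"dx": 0,"dy": 0,"dz": 0,"gripper": -1}
    - {"rx": 0,"ry": 0,"rz": 0,"dx": 0,"dy": 0,"dz": 0,"gripper": -1}

```text
clock: 61.5
tcp_pos: [0.603, 0.0632, 0.1277]
orientation: [1.093, 2.945, 0.0]
contact_force: [-0.5, 0.1, -0.4]
grip_width: 0.0611
gripper_force: 55.0
```

```bash
python3 -c "
from h import *
plan(603,63.2,129,49.3)
"
```

```text
d tool [ 0.   0.1 -1.3] tcp [603.   63.2 127.7] cy 49.3 down [ 0.  0. -1.] rz -0.0 j [ 0.3   0.61 -0.69  1.79  0.48  0.92  0.26] F [-0.52  0.06 -0.43] M [ 0.03 -0.05 -0.01] w 0.0611 61.5
```

>>> step_arm:
  moves:
    - {"rx": 0,"ry": 0,"rz": 0,"dx": 0,"dy": 0,"dz": 1,"gripper": -1}
    - {"rx": 0,"ry": 0,"rz": 0,"dx": 0,"dy": 0,"dz": 1,"gripper": -1}
    - {"rx": 0,"ry": 0,"rz": 0,"dx": 0,"dy": 0,"dz": 0,"gripper": -1}
    - {"rx": 0,"ry": 0,"rz": 0,"dx": 0,"dy": 0,"dz": 0,"gripper": -1}

```text
clock: 62.0
tcp_pos: [0.603, 0.0631, 0.1257]
orientation: [1.093, 2.945, 0.0]
contact_force: [-0.2, -0.2, -0.6]
grip_width: 0.0607
gripper_force: 55.0
```

```bash
python3 -c "
from h import *
plan(603,63.2,129,49.3)
"
```

```text
d tool [ 0.   0.  -3.3] tcp [603.   63.1 125.7] cy 49.3 down [ 0.  0. -1.] rz -0.0 j [ 0.3   0.61 -0.69  1.8   0.48  0.91  0.25] F [-0.2  -0.23 -0.61] M [ 0.04 -0.04  0.01] w 0.0607 62.0
```

>>> step_arm:
  moves:
    - {"rx": 0,"ry": 0,"rz": 0,"dx": 0,"dy": 0,"dz": 1.5,"gripper": -1}
    - {"rx": 0,"ry": 0,"rz": 0,"dx": 0,"dy": 0,"dz": 1.5,"gripper": -1}
    - {"rx": 0,"ry": 0,"rz": 0,"dx": 0,"dy": 0,"dz": 1,"gripper": -1}
    - {"rx": 0,"ry": 0,"rz": 0,"dx": 0,"dy": 0,"dz": 0,"gripper": -1}
    - {"rx": 0,"ry": 0,"rz": 0,"dx": 0,"dy": 0,"dz": 0,"gripper": -1}

```text
clock: 62.62
tcp_pos: [0.6029, 0.0631, 0.1217]
orientation: [-1.094, -2.945, 0.0]
contact_force: [-0.1, 0.4, -0.2]
grip_width: 0.0612
gripper_force: 55.0
```

```bash
python3 -c "
from h import *
plan(603,63.2,120.5,49.3)
"
```

```text
d tool [0.  0.1 1.2] tcp [602.9  63.1 121.7] cy 49.3 down [-0. -0. -1.] rz -0.0 j [ 0.3   0.61 -0.69  1.8   0.48  0.91  0.25] F [-0.09  0.42 -0.24] M [ 0.03 -0.03  0.04] w 0.0612 62.6
```

Same clean drop. Now seat it and turn clockwise as before.

>>> step_arm:
  moves:
    - {"rx": 0,"ry": 0,"rz": 0,"dx": 0,"dy": 0,"dz": 1,"gripper": -1}
    - {"rx": 0,"ry": 0,"rz": 0,"dx": 0,"dy": 0,"dz": 0.6,"gripper": -1}
    - {"rx": 0,"ry": 0,"rz": 0,"dx": 0,"dy": 0,"dz": 0,"gripper": -1}
    - {"rx": 0,"ry": 0,"rz": 5,"dx": 0,"dy": 0,"dz": 0.3,"gripper": -1}
    - {"rx": 0,"ry": 0,"rz": 5,"dx": 0,"dy": 0,"dz": 0.3,"gripper": -1}
    - {"rx": 0,"ry": 0,"rz": 5,"dx": 0,"dy": 0,"dz": 0.3,"gripper": -1}
    - {"rx": 0,"ry": 0,"rz": 5,"dx": 0,"dy": 0,"dz": 0.3,"gripper": -1}
    - {"rx": 0,"ry": 0,"rz": 0,"dx": 0,"dy": 0,"dz": 0,"gripper": -1}
    - {"rx": 0,"ry": 0,"rz": 0,"dx": 0,"dy": 0,"dz": 0,"gripper": -1}

```text
clock: 63.75
tcp_pos: [0.6034, 0.0633, 0.1193]
orientation: [1.586, 2.711, 0.001]
contact_force: [0.5, 0.1, 3.6]
grip_width: 0.0609
gripper_force: 55.4
```

```bash
python3 -c "
from h import *
plan(603,63.2,118,-14)
"
```

```text
d tool [ 0.1 -0.5  1.3] tcp [603.4  63.3 119.3] cy 29.4 down [ 0.001  0.    -1.   ] rz 43.4 j [ 0.24  0.59 -0.61  1.8   0.43  0.88 -0.05] F [0.48 0.14 3.6 ] M [ 0.07 -0.14 -0.  ] w 0.0609 63.8
```

>>> step_arm:
  moves:
    - {"rx": 0,"ry": 0,"rz": 5,"dx": 0,"dy": 0,"dz": 0.3,"gripper": -1}
    - {"rx": 0,"ry": 0,"rz": 5,"dx": 0,"dy": 0,"dz": 0.3,"gripper": -1}
    - {"rx": 0,"ry": 0,"rz": 5,"dx": 0,"dy": 0,"dz": 0.3,"gripper": -1}
    - {"rx": 0,"ry": 0,"rz": 5,"dx": 0,"dy": 0,"dz": 0.3,"gripper": -1}
    - {"rx": 0,"ry": 0,"rz": 5,"dx": 0,"dy": 0,"dz": 0,"gripper": -1}
    - {"rx": 0,"ry": 0,"rz": 5,"dx": 0,"dy": 0,"dz": 0,"gripper": -1}
    - {"rx": 0,"ry": 0,"rz": 5,"dx": 0,"dy": 0,"dz": 0,"gripper": -1}
    - {"rx": 0,"ry": 0,"rz": 0,"dx": 0,"dy": 0,"dz": 0,"gripper": -1}
    - {"rx": 0,"ry": 0,"rz": 0,"dx": 0,"dy": 0,"dz": 0,"gripper": -1}

```text
clock: 64.88
tcp_pos: [0.6035, 0.0634, 0.1183]
orientation: [2.328, 2.109, 0.002]
contact_force: [-0.4, -0.8, 6.2]
grip_width: 0.0611
gripper_force: 55.6
```

```bash
python3 -c "
from h import *
plan(603,63.2,118,-14)
"
```

```text
d tool [-0.2 -0.5  0.3] tcp [603.5  63.4 118.3] cy -5.7 down [ 0.001  0.    -1.   ] rz 8.3 j [ 0.14  0.56 -0.46  1.81  0.33  0.84 -0.58] F [-0.36 -0.81  6.25] M [ 0.    0.06 -0.05] w 0.0611 64.9
```

>>> step_arm:
  moves:
    - {"rx": 0,"ry": 0,"rz": 4,"dx": 0,"dy": 0,"dz": 0,"gripper": -1}
    - {"rx": 0,"ry": 0,"rz": 4,"dx": 0,"dy": 0,"dz": 0,"gripper": -1}
    - {"rx": 0,"ry": 0,"rz": 4,"dx": 0,"dy": 0,"dz": 0,"gripper": -1}
    - {"rx": 0,"ry": 0,"rz": 0,"dx": 0,"dy": 0,"dz": 0,"gripper": -1}
    - {"rx": 0,"ry": 0,"rz": 0,"dx": 0,"dy": 0,"dz": 0,"gripper": -1}

```text
clock: 65.5
tcp_pos: [0.6045, 0.063, 0.1184]
orientation: [2.534, 1.854, 0.004]
contact_force: [5.5, -1.1, 3.6]
grip_width: 0.061
gripper_force: 55.9
```

```bash
python3 -c "
from h import *
plan(603,63.2,118,-14)
"
```

```text
d tool [-0.3 -1.5  0.4] tcp [604.5  63.  118.4] cy -17.6 down [ 0.003  0.    -1.   ] rz -3.6 j [ 0.1   0.55 -0.41  1.81  0.29  0.83 -0.76] F [ 5.47 -1.08  3.61] M [-0.26 -1.16  0.4 ] w 0.061 65.5
```

>>> step_arm:
  moves:
    - {"rx": 0,"ry": 0,"rz": 3,"dx": 0,"dy": 0,"dz": 0,"gripper": -1}
    - {"rx": 0,"ry": 0,"rz": 3,"dx": 0,"dy": 0,"dz": 0,"gripper": -1}
    - {"rx": 0,"ry": 0,"rz": 0,"dx": 0,"dy": 0,"dz": 0,"gripper": -1}
    - {"rx": 0,"ry": 0,"rz": 0,"dx": 0,"dy": 0,"dz": 0,"gripper": -1}

```text
clock: 66.0
tcp_pos: [0.6059, 0.0644, 0.1189]
orientation: [2.625, 1.722, 0.011]
contact_force: [8.0, 0.9, 1.4]
grip_width: 0.0611
gripper_force: 56.3
```

```bash
python3 -c "
from h import *
plan(603,63.2,118,-14)
"
```

```text
d tool [-2.3 -2.2  0.8] tcp [605.9  64.4 118.9] cy -23.5 down [ 0.007  0.002 -1.   ] rz -9.5 j [ 0.08  0.55 -0.39  1.81  0.27  0.82 -0.85] F [8.04 0.89 1.35] M [ 0.25 -2.05  1.1 ] w 0.0611 66.0
```

>>> step_arm:
  moves:
    - {"rx": 0,"ry": 0,"rz": 3,"dx": 0,"dy": 0,"dz": 0,"gripper": -1}
    - {"rx": 0,"ry": 0,"rz": 0,"dx": 0,"dy": 0,"dz": 0,"gripper": -1}
    - {"rx": 0,"ry": 0,"rz": 0,"dx": 0,"dy": 0,"dz": 0,"gripper": -1}

```text
clock: 66.38
tcp_pos: [0.6059, 0.0646, 0.1189]
orientation: [2.665, 1.658, 0.01]
contact_force: [8.9, 0.1, 1.8]
grip_width: 0.0606
gripper_force: 57.4
```

```bash
python3 -c "
from h import *
plan(603,63.2,118,-14)
"
```

```text
d tool [-2.5 -2.   0.8] tcp [605.9  64.6 118.9] cy -26.2 down [ 0.007  0.001 -1.   ] rz -12.2 j [ 0.08  0.55 -0.38  1.81  0.27  0.82 -0.89] F [8.86 0.12 1.8 ] M [ 0.04 -2.14  2.35] w 0.0606 66.4
```

>>> step_arm:
  moves:
    - {"rx": 0,"ry": 0,"rz": 0,"dx": 0,"dy": 0,"dz": 0,"gripper": 1}
    - {"rx": 0,"ry": 0,"rz": 0,"dx": 0,"dy": 0,"dz": 0,"gripper": 1}
    - {"rx": 0,"ry": 0,"rz": 0,"dx": 0,"dy": 0,"dz": 0,"gripper": 1}
    - {"rx": 0,"ry": 0,"rz": 0,"dx": 0,"dy": 0,"dz": 0,"gripper": 1}
    - {"rx": 0,"ry": 0,"rz": 0,"dx": 0,"dy": 0,"dz": -40,"gripper": 1}
    - {"rx": 0,"ry": 0,"rz": 0,"dx": 0,"dy": 0,"dz": -60,"gripper": 1}
    - {"rx": 0,"ry": 0,"rz": 0,"dx": 40,"dy": -40,"dz": 0,"gripper": 1}
    - {"rx": 0,"ry": 0,"rz": 0,"dx": 40,"dy": -40,"dz": 0,"gripper": 1}
    - {"rx": 0,"ry": 0,"rz": 0,"dx": 40,"dy": -40,"dz": 0,"gripper": 1}
    - {"rx": 0,"ry": 0,"rz": 0,"dx": 40,"dy": -20,"dz": 0,"gripper": 1}
    - {"rx": 0,"ry": 0,"rz": 0,"dx": 0,"dy": 0,"dz": 0,"gripper": 1}
    - {"rx": 0,"ry": 0,"rz": 0,"dx": 0,"dy": 0,"dz": 0,"gripper": 1}

```text
clock: 67.88
tcp_pos: [0.55, 0.2682, 0.2174]
orientation: [2.675, 1.647, -0.001]
contact_force: [0.7, -1.1, 0.3]
grip_width: 0.0855
gripper_force: 0.0
```

```bash
python3 - <<'E'
from h import *
plan(450,200,218)
t=r.grab_frame('top');s=r.grab_frame('side')
a=cv2.resize(t[150:215,275:385],(770,455),interpolation=cv2.INTER_CUBIC)
cv2.imwrite('pics/t8.png',a);cv2.imwrite('pics/s8.png',cv2.resize(s[130:250,230:450],None,fx=3.5,fy=3.5,interpolation=cv2.INTER_CUBIC));cv2.imwrite('pics/t8f.png',t)
H,S,V=cv2.split(cv2.cvtColor(t,cv2.COLOR_BGR2HSV))
p=(H>150)&(H<178)&(S>80)&(V>60);p[:150]=0;p[215:]=0
for z in(.114,.1145):
  for c in blobs(p,150):
    (u,v),q=cv2.minEnclosingCircle(cv2.convexHull(c));print('lid',(ray('top',[[u,v]],z)[0]*1000).round(1),rect(c,z))
E
```

```text
d tool [-105.9  -58.6   -0.5] tcp [550.  268.2 217.4] cy -26.8 down [-0.    -0.001 -1.   ] j [-0.21  0.45 -0.46  1.72  0.23  1.02 -1.22] F [ 0.65 -1.09  0.26] M [-0.03 -0.01  0.02] w 0.0855 67.9
lid [592.2 -64.9 114. ] (592.0, -63.9, array([58.6, 59.9]), 27.0)
lid [605.9  64.4 114. ] (605.6, 64.1, array([58.7, 58.4]), 34.3)
lid [592.1 -64.8 114.5] (592.0, -63.9, array([58.6, 59.9]), 27.0)
lid [605.8  64.4 114.5] (605.5, 64.1, array([58.6, 58.4]), 34.3)
```

View pics/t8.png

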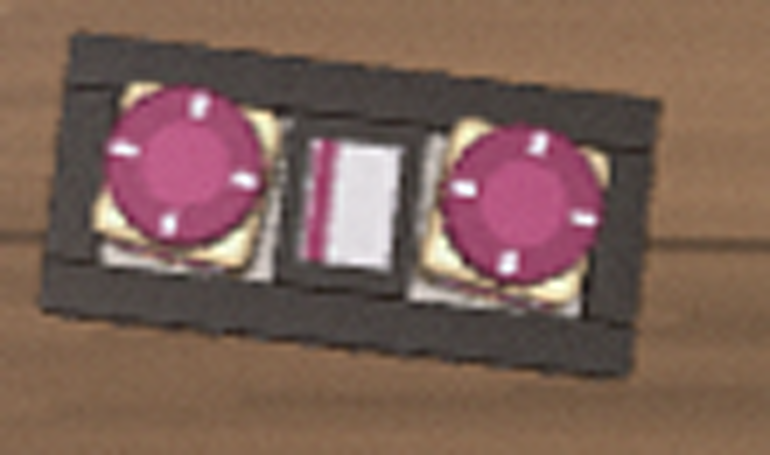

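View pics/s8.png

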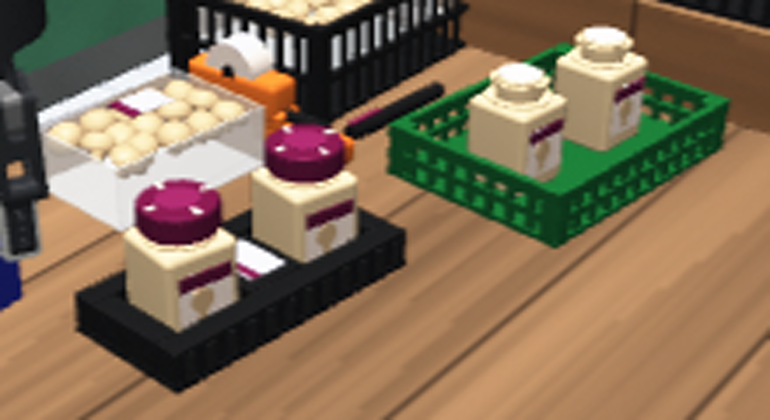

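Both lids are level, low on the necks, and aligned with their jars. The jars sit in their pockets and both crate jars are upright, so I'm handing in.

```bash
python3 -c "
from bench import r
print(r.hand_in())"
```

```text
the job is handed in; nothing more can be done
None
```

I handed the job in after 68 s of robot time: the two full jars stand in the tray pockets with lids turned tight to their stops, and the two short-filled jars stand upright without lids in the returns crate; no verdict was returned.

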